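# Fetch the screwdriver for a club repair

## Robot

A 7-joint arm with a two-finger parallel gripper is mounted at the origin on the work surface. World frame = base frame: x ahead of the robot, y to its left, z up, the work surface at z = 0. Lengths are in mm, angles in rad, forces in N, time in s.
With the tool pointing down it reaches from about 400 to 875 mm from the base axis. Payload 4.4 kg.
Tool frame: the origin (TCP) lies midway between the tips of the shut fingers; the grasp point (between the pads) lies 19 mm behind it; x points along the fingers, z is the direction in which the jaws open and shut, and the axes are right-handed (so a half turn about x gives the same grasp; the last joint's range is limited). The gripper opens to 85 mm and grips with 20 to 120 N. Pads are 22 mm wide; open, the fingers measure 114 mm over their backs; the gripper's body (76 mm by 85 mm) begins 54 mm behind the grasp point. The pads swing forward as they close: fully open they stand 13 mm farther back than shut.
Start: joints at [1.173, 0.628, 0.038, 1.517, -0.027, 0.996, -0.02], TCP at [211.762, -614.552, 231.313] pointing down, gripper open.
Joint ranges: [-3.06, 3.06], [-0.37, 2.12], [-1.25, 1.32], [0.18, 2.47], [-1.1, 4.24], [0.23, 1.98], [-2.94, 2.94]. Speed limits (rad/s): [2.57, 2.57, 3.14, 3.14, 3.14, 3.14, 3.14].

## Interface

Orientations are given as [roll, pitch, yaw] about the fixed x, y, z axes, in that order (R = Rz(yaw) Ry(pitch) Rx(roll)).
In Python, from cell import ctrl gives the robot as it stands. The module is installed in compiled form; this text tells all that it offers.
- The arm moves only by the tool servo_tool, never from a script. Its argument "rows" is a list of rows, each an object of numbers: "dx", "dy", "dz": the shift along the tool's x, y, z in units of 750 mm (1.0 is 750 mm); "wx", "wy", "wz": the turn, a rotation vector about the tool's x, y, z in units of 6 degrees (1.0 is 6 degrees); "fingers": the closure, from 0 (fully open) to 1 (shut). In form: [{"dx": .., "dy": .., "dz": .., "wx": .., "wy": .., "wz": .., "fingers": ..}, ...]. A call has 1 to 5 rows; each row shifts and turns the commanded pose from where the row before left it, along the tool's axes as they then stand; what a row does not reach is not made up. A row lasts 1/8 s, in which the tool goes at most 62.5 mm and 10.7 degrees, less where a joint would pass 70% of its speed; a pose out of reach is approached as far as the arm can. A call with a number of a shift or a turn outside -1 to 1 is refused whole. A call with a gripper value outside its range is refused whole. The fingers move at their own pace and stop on an object; the grip force is fixed at half the most. Time passes only in rows, so rows that do not move let the fingers close. It gives the time, the measured TCP pose, the force and the opening at its end, in the units of the state.
- ctrl.read_state(): the state, without advancing time (a new reading comes with each control period).
- ctrl.get_image(name): name is "scene" or "top"; returns the picture (400x640x3 uint8, red, green, blue); there is no depth.
- ctrl.camera_info(name): a dict with "fovy" (degrees; the focal length in pixels is half the picture's height over the tangent of half this angle, whatever the lens; pixels are square), "cx", "cy" (the principal point, pixels), "k1" (the pictures are not rectified: a ray, as slopes to the right and down, at radius r is drawn at 1 + k1 r^2 times it, then the intrinsics apply), "R" (3x3) and "t" (3): a world point X has camera coordinates R X + t. Camera axes: x right, y down, z forward; pixel columns grow to the right and rows downward; lengths in mm; the calibration is good to about 2 mm. A picture is of the moment at which its call begins. camera_info takes no time and is no camera call.
- ctrl.finish_job(): hands the job in, once; it reports no verdict.
Trained networks look in the newest picture that a camera, given by its name, has taken for a name from the list of things; names that differ only in an ending like _2 or _b are one class to them, and where a whole thing is asked for, a point or a joint stands for the part that bears it (a point fixed in the world has none). Each returns a list of dicts, best first, with "conf" (0 to 1); they miss things now and then, are a little off and sometimes report something else, mostly with a low value. They report only what shows in the picture. A call takes as long as a camera call. They do not tell look-alikes from the thing itself.
- ctrl.search_frame(label, camera): "extent" ([centre column, centre row, width, height] in pixels, round what is visible of it).
- ctrl.silhouettes(label, camera): "region" (400x640 bool, what is visible of it) and "extent" ([centre column, centre row, width, height] in pixels, round what is visible of it).
- ctrl.mark_of(label, camera): "point" ([column, row] in pixels: a listed point, or the origin of a listed thing).
The state is a dict: "clock": time; "qpos": joint angles; "qd": joint speeds; "tau": joint torques, N m; "eef_pos": TCP position; "tool_rot": TCP orientation; "force": force on the tool from outside, world axes, zero at the start; "torque": the same for the moment, N m; "width": finger opening in mm.
Only numpy, scipy, OpenCV 4.12 (cv2) and the standard library are available. Lean on these libraries where they do the work, as an engineer would, in place of code of your own. Each camera call takes 0.05 s, during which the arm holds its last target.

## Task

Swing the door of the little tool cupboard wide open by its handle, draw the screwdriver (the tool with the long thick barrel handle) out of its slanting socket, and turn it upright with its blade pointing straight down. Finish while still holding it in the gripper, still and steady, with the blade's tip right over the screw in the white club knob and about 3 cm above it, not touching the knob. Leave the door open and the other two tools, the green roll and the white end cap where they are.

Things in the scene. Friction and masses are not known exactly. Their poses are not given: they have to be found in the camera images.
- cupboard: Low plywood tool cupboard, fixed: 190 mm deep (its x), 250 mm wide (its y), 180 mm high, walls 12 mm; a 10 mm roof board covers only the rear 55 mm, so it is open above in front. Origin: centre of its underside; its front, closed by the door, faces its own -x.
- rack (a point): Middle socket mouth of the wooden rack bar (55 mm thick) inside the cupboard: 100 mm above the bench, 20 mm in front of the cupboard's origin. Three square 11 mm through-sockets, 60 mm apart along the cupboard's y, slant 0.55 rad (32 deg; tools sag up to 4 deg more) from vertical, handles leaning towards the door. Any tool may be in any socket; a tool is drawn out along the slant.
- door (a joint): Cupboard door, plywood 250 x 174 x 15 mm, its top 177 mm above the bench, on a vertical hinge at the cupboard's left (+y) front edge. 0 = closed, grows as it swings towards the robot (clockwise from above), to 1.9 rad; starts closed or slightly ajar. Slight friction; it stays where it is left. Wide open means about a right angle.
- door_handle (a point): Centre of the door's handle: an upright round steel bar, 11 mm thick and about 111 mm long, standing 35 mm off the door's outer face and 30 mm from its free edge; its top end lies 56 mm above this point (about 167 mm above the bench), so it can be pinched from above.
- door_hinge (a point): Point on the door's vertical hinge line, at half the door's height. The handle's bar runs on a circle about this line.
- driver: The screwdriver: black barrel handle 30 mm in diameter and 90 mm long, steel shaft 8 mm in diameter and 100 mm long, about 90 g. Origin: on its axis where handle meets shaft (the handle's shoulder rests on the socket mouth); its +z runs along the axis towards the handle's butt (90 mm away), -z towards the blade. No other tool is as thick and long in the handle.
- driver_tip (a point): Tip of the screwdriver's blade, 100 mm below its origin along its axis.
- awl: Awl with a 32 mm ball handle on a short neck (50 mm tall above the socket), in another socket of the rack; loose, leave alone. Origin at the socket mouth, +z along its axis to the handle.
- scriber: Scriber with a slim straight black handle, 16 mm in diameter and 70 mm long, in another socket; loose, leave alone. Origin at the socket mouth, +z along its axis to the handle.
- jig: Wooden clamping block 90 x 90 x 35 mm, fixed on the bench, from which the white end of a juggling club's handle stands up, with a round white knob 38 mm in diameter on top. Origin: centre of the block's underside.
- screw (a point): Top of the steel screw (14 mm across) in the middle of the white knob, 90 mm above the bench; z up.
- tape_roll: Green roll, a solid disc 90 mm in diameter and 45 mm high, loose on the bench; leave alone. Origin: centre of its underside.
- end_cap: White club end cap, a solid domed disc 60 mm in diameter and 50 mm high, loose on the bench; leave alone. Origin: centre of its underside.
Not all that is in view belongs to the job. There is more than one size of the jig; the one meant has the size given above. Leave any turquoise look-alike of the driver alone.

How it is judged:
By the outcome, as a careful person would: the job done as asked, in the order asked, and still so for the second after the job is handed in, while the arm keeps its last pose, push and grip.
It also fails if it takes over 61 s, if anything falls off the work surface, if the arm or the gripper's body presses on something with over 40 N, if the wrist force passes 120 N, or if a joint passes its speed limit or range.

## Working session

There is one attempt and no reset: what is moved stays moved. The work goes in short steps, Python scripts to look and compute and a tool call to move; the robot and the scene stay as the last step left them, time stands still between calls to the robot, and variables do not carry over. Pictures are saved under pics/ and viewed, and the job is handed in when it is done.

Besides the shell and the picture viewer there is one more tool, called after "Emit:" as name([rows], argument=value, ...), one row to a line, values as JSON. servo_tool: Moves the arm, as the interface text tells. Its arguments: {"type":"object","properties":{"rows":{"type":"array"}},"required":["rows"]}

```bash
mkdir -p pics
python3 - <<'E'
from cell import ctrl
import cv2
for n in ("scene","top"):
    im=ctrl.get_image(n); cv2.imwrite(f"pics/{n}0.png",im[:,:,::-1])
    print(n,ctrl.camera_info(n))
s=ctrl.read_state()
print({k:s[k] for k in("clock","qpos","eef_pos","tool_rot","force","width")})
E
```

```text
scene {'fovy': 52.861936530505425, 'cx': 323.1714539099793, 'cy': 204.62432757689646, 'k1': -0.06925303150898529, 'R': array([[ 0.13747641,  0.99046919, -0.00842792],
       [ 0.79821677, -0.11582185, -0.59113052],
       [-0.5864727 ,  0.0745392 , -0.80653188]]), 't': array([ -82.67467474, -374.77469192, 1473.1504652 ])}
top {'fovy': 45.83403002003996, 'cx': 329.02163996882143, 'cy': 203.3698784478448, 'k1': -0.1267473072579848, 'R': array([[ 0.03036902, -0.99951221, -0.00728517],
       [-0.99231708, -0.02927424, -0.12020746],
       [ 0.11993556,  0.01087978, -0.99272206]]), 't': array([ -15.27918783,  520.76150181, 1385.62643246])}
{'clock': 0.1, 'qpos': array([ 1.17322805,  0.62922508,  0.03844864,  1.51822355, -0.02700622,
        0.99632717, -0.01999069]), 'eef_pos': array([ 211.56802284, -614.03137221,  230.51384732]), 'tool_rot': array([-3.13471502,  1.56913109,  1.90944604]), 'force': array([-0.78816805,  0.79764333, -0.7639115 ]), 'width': 85.16415796102261}
```

View pics/scene0.png

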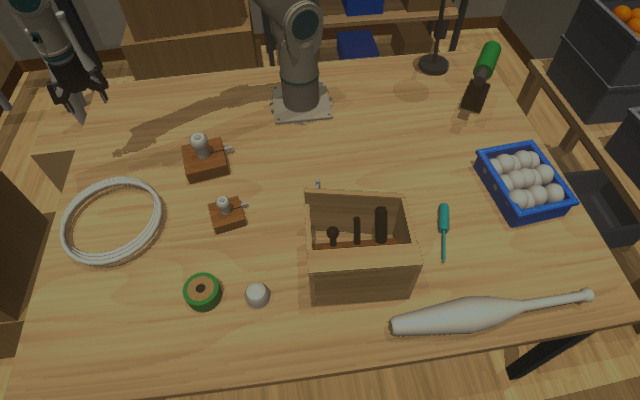

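View pics/top0.png

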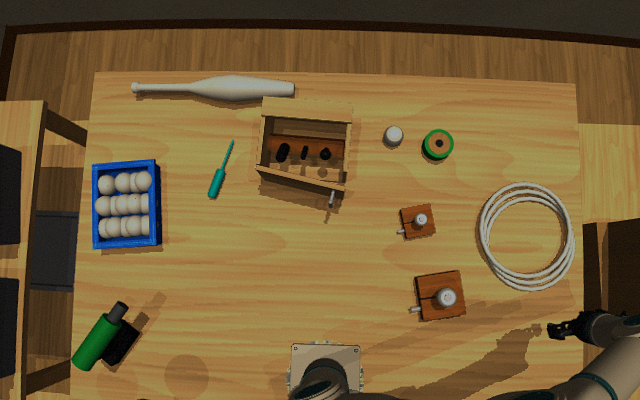

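```bash
cat > h.py <<'E'
from cell import ctrl
import numpy as np, cv2
from scipy.optimize import least_squares
from scipy.spatial.transform import Rotation as Rot
CI={n:ctrl.camera_info(n) for n in("scene","top")}
def proj(n,X):
    c=CI[n]; p=np.atleast_2d(X)@c["R"].T+c["t"]; s=p[:,:2]/p[:,2:]
    r2=(s**2).sum(1,keepdims=True); s=s*(1+c["k1"]*r2)
    f=200/np.tan(np.radians(c["fovy"]/2)); return s*f+[c["cx"],c["cy"]]
def ray(n,uv):
    c=CI[n]; f=200/np.tan(np.radians(c["fovy"]/2)); d=(np.array(uv,float)-[c["cx"],c["cy"]])/f; s=d.copy()
    for _ in range(20): s=d/(1+c["k1"]*(s@s))
    R=c["R"]; return -R.T@c["t"], R.T@np.array([*s,1])
def atz(n,uv,z):
    o,d=ray(n,uv); return o+d*(z-o[2])/d[2]
def tri(a,b):
    A=[];B=[]
    for n,uv in(("scene",a),("top",b)):
        o,d=ray(n,uv); d/=np.linalg.norm(d); P=np.eye(3)-np.outer(d,d);A.append(P);B.append(P@o)
    return np.linalg.lstsq(np.vstack(A),np.hstack(B),rcond=None)[0]
def snap(tag,names=("scene","top")):
    for n in names: cv2.imwrite(f"pics/{n}{tag}.png",ctrl.get_image(n)[:,:,::-1])
def crop(n,tag,x0,y0,x1,y1,k=4):
    im=cv2.imread(f"pics/{n}{tag}.png")[y0:y1,x0:x1]; cv2.imwrite(f"pics/{n}{tag}_c{x0}.png",cv2.resize(im,None,fx=k,fy=k,interpolation=cv2.INTER_CUBIC))
def st():
    s=ctrl.read_state(); print({k:np.round(s[k],3).tolist() for k in("clock","qpos","eef_pos","tool_rot","force","width")}); return s
E
python3 - <<'E'
from h import *
for l in["cupboard","rack","door_handle","door_hinge","driver","driver_tip","awl","scriber","jig","screw","tape_roll","end_cap"]:
    for n in("scene","top"):
        print(l,n,[(np.round(d["point"],1).tolist(),round(d["conf"],2)) for d in ctrl.mark_of(l,n)[:3]])
crop("top","0",240,80,370,220,4);crop("scene","0",290,170,430,310,4)
E
```

```text
cupboard scene [([356.0, 268.4], 0.56)]
cupboard top []
rack scene [([356.5, 245.3], 0.97)]
rack top [([304.9, 149.0], 0.68)]
door_handle scene [([316.5, 194.0], 0.89)]
door_handle top [([332.1, 204.5], 0.64)]
door_hinge scene [([400.4, 214.6], 0.77)]
door_hinge top [([257.3, 173.7], 0.59)]
driver scene [([381.9, 241.4], 0.67), ([440.8, 229.9], 0.62), ([332.8, 246.1], 0.3)]
driver top [([284.6, 145.9], 0.69), ([220.9, 168.3], 0.63)]
driver_tip scene [([441.5, 260.1], 0.87)]
driver_tip top [([232.5, 139.3], 0.82), ([290.2, 133.9], 0.63)]
awl scene [([332.9, 241.4], 0.55)]
awl top [([323.0, 149.4], 0.55)]
scriber scene [([359.5, 241.9], 0.67), ([333.1, 245.6], 0.49)]
scriber top [([305.8, 147.8], 0.48)]
jig scene [([208.2, 167.6], 0.92), ([228.2, 215.6], 0.64)]
jig top [([437.8, 291.4], 0.87), ([417.1, 220.8], 0.82)]
screw scene [([219.2, 202.7], 0.97), ([197.0, 135.4], 0.69)]
screw top [([447.5, 294.0], 0.9), ([421.0, 215.9], 0.61)]
tape_roll scene [([206.1, 298.9], 0.86)]
tape_roll top [([430.0, 145.1], 0.93)]
end_cap scene [([258.8, 295.1], 0.62), ([316.5, 194.8], 0.51)]
end_cap top [([390.1, 138.6], 0.61), ([307.6, 148.0], 0.19)]
```

View pics/top0_c240.png

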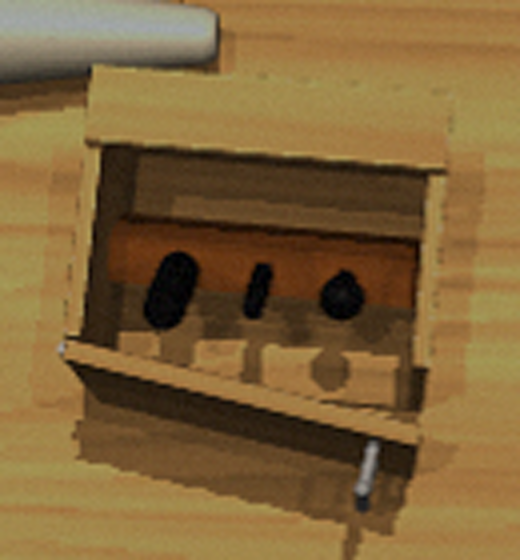

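View pics/scene0_c290.png

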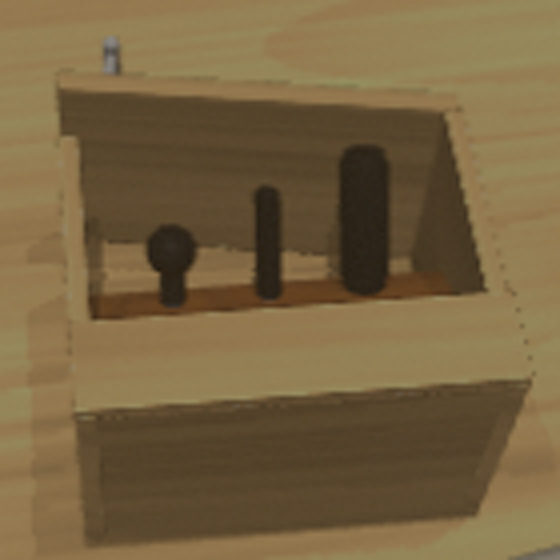

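```bash
python3 - <<'E'
from h import *
for n in CI: print(n, -CI[n]["R"].T@CI[n]["t"])
obs=[("top",(95,125,180),(263,96.75)),("top",(95,-125,180),(353,103)),("top",(40,125,180),(261.5,114.5)),("top",(40,-125,180),(351.3,122.5)),
("scene",(95,-125,180),(309.5,273)),("scene",(95,125,180),(422.5,265)),("scene",(40,-125,180),(312.5,250)),("scene",(40,125,180),(418,243.3)),
("scene",(95,-125,0),(312,306.3)),("scene",(95,125,0),(409,298.8))]
def T(p,X): 
    c,s=np.cos(p[2]),np.sin(p[2]); return np.array([p[0]+c*X[0]-s*X[1],p[1]+s*X[0]+c*X[1],X[2]])
f=lambda p: np.hstack([proj(n,T(p,X))[0]-uv for n,X,uv in obs])
r=least_squares(f,[700,0,0],x_scale=[100,100,.1]); print(r.x); print(r.fun.reshape(-1,2).round(1))
p=r.x
print("hinge top pred",[proj(n,T(p,(-95-7,125,177)))for n in CI])
print("handle tri", tri((318,179.5),(333.75,190.8)), atz("top",(333.75,190.8),167),atz("scene",(318,179.5),167))
print("hinge",atz("top",(256,166.5),177),atz("scene",(405,195),177), T(p,(-95,125,177)),T(p,(-102,125,177)))
for y in(60,0,-60):print("socket",y,T(p,(-20,y,100)),[proj(n,T(p,(-20,y,100)))for n in CI])
a=.55
for L in(0,90):print([proj(n,T(p,(-20-L*np.sin(a),60,100+L*np.cos(a))))for n in CI])
print("screws",tri((219.2,202.7),(421,215.9)),tri((197,135.4),(447.5,294)))
print("jig",tri((228.2,215.6),(417.1,220.8)),tri((208.2,167.6),(437.8,291.4)))
E
python3 - <<'E'
from h import *
crop("top","0",370,180,490,330,4);crop("scene","0",160,110,280,250,4)
E
```

```text
scene [1174.47979717  -71.32783295  965.90528052]
top [ 351.03866378  -15.1021529  1438.03003695]
[ 6.94797687e+02  7.64334662e+01 -6.62130594e-02]
[[-1.2 -0.5]
 [-1.7  1. ]
 [-2.1  0.6]
 [-1.7  0.6]
 [-0.6  0.6]
 [ 0.6  0.5]
 [-4.9  1.4]
 [-0.1  0.6]
 [-0.4 -0.5]
 [ 0.4 -0.3]]
hinge top pred [array([[405.73441918, 195.12344733]]), array([[253.4084684 , 165.48397761]])]
handle tri [535.55402506  -7.63071192 195.90970719] [539.34045087 -12.96160399 167.        ] [5.11998549e+02 3.49756239e-01 1.67000000e+02]
hinge [598.65686652 200.6462718  177.        ] [600.65525958 206.20095697 177.        ] [608.27644472 207.44520109 177.        ] [601.29178371 207.90835391 177.        ]
socket 60 [678.81139368 137.62528291 100.        ] [array([[381.56977222, 241.39822736]]), array([[283.23117794, 145.20343221]])]
socket 0 [674.84151238  77.75675995 100.        ] [array([[357.75669976, 243.01920537]]), array([[303.75426625, 147.06354419]])]
socket -60 [670.87163107  17.88823698 100.        ] [array([[333.79344473, 244.63021544]]), array([[324.35301646, 148.95692894]])]
[array([[381.56977222, 241.39822736]]), array([[283.23117794, 145.20343221]])]
[array([[381.99388312, 208.27838807]]), array([[278.43947032, 155.14230324]])]
screws [ 486.19253106 -269.00654956   84.33294217] [ 268.08669766 -330.68139514  139.14634291]
jig [ 478.07658498 -265.15757772    9.30870651] [ 266.03908219 -333.89115655   -6.11800494]
```

View pics/top0_c370.png

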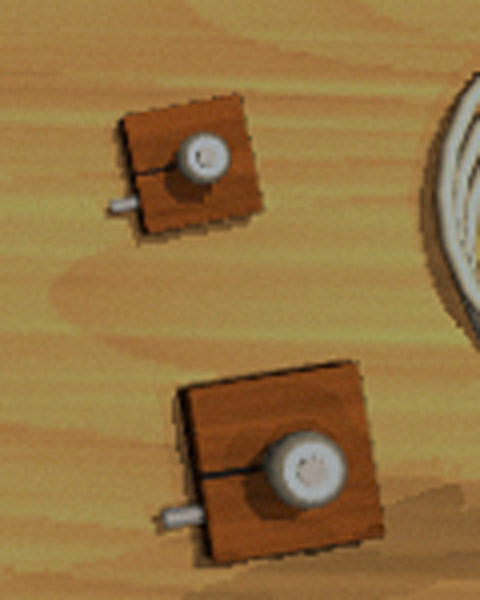

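View pics/scene0_c160.png

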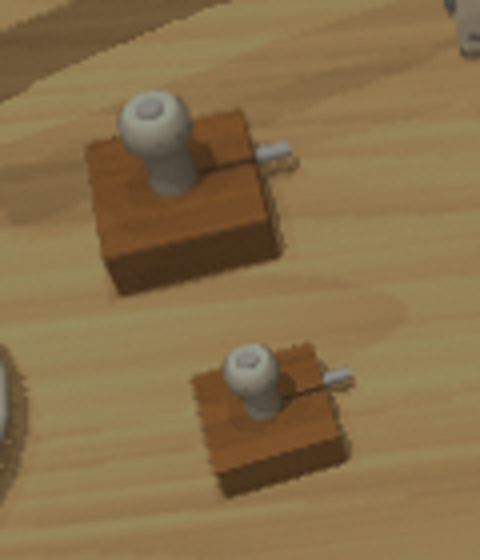

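Run:
```python
from h import *
obs=[("top",(95,125,180),(263,96.75)),("top",(95,-125,180),(353,103)),("top",(40,125,180),(261.5,114.5)),("top",(40,-125,180),(351.3,122.5)),
("scene",(95,-125,180),(309.5,273)),("scene",(95,125,180),(422.5,265)),("scene",(40,125,180),(418,243.3)),
("scene",(95,-125,0),(312,306.3)),("scene",(95,125,0),(409,298.8)),("scene",(-20,0,100),(356.5,245.3)),("top",(-20,0,100),(304.9,149))]
def T(p,X): 
    c,s=np.cos(p[2]),np.sin(p[2]); return np.array([p[0]+c*X[0]-s*X[1],p[1]+s*X[0]+c*X[1],X[2]])
f=lambda p: np.hstack([proj(n,T(p,X))[0]-uv for n,X,uv in obs])
r=least_squares(f,[700,0,0],x_scale=[100,100,.1],loss="soft_l1"); print(r.x); print(f(r.x).reshape(-1,2).round(1))
p=r.x
for b in((331,203),(332,202)): print("handle tri", tri((318,179.5),b), atz("top",b,167),atz("scene",(318,179.5),167))
print(atz("top",(332.1,204.5),111),atz("scene",(316.5,194),111))
print("screw",tri((222,200),(421.75,219.25)),atz("scene",(222,200),90),atz("top",(421.75,219.25),90))
# door free edge top corner
print("door free top", atz("top",(344.3,190.3),177), atz("scene",(304.5,188.5),177))
H=T(p,(-95,125,111));print("hinge",H,T(p,(-110,125,111)))
for phi in np.arange(0,.4,.05):
  # door dir from hinge, closed -y in cupboard; grows clockwise from above? towards robot (-x)
  for hx in(-95,):
    d=np.array([-np.sin(phi),-np.cos(phi)]);n=np.array([-np.cos(phi),np.sin(phi)])
    q=np.array([hx,125])+220*d+(15+35)*n; e=np.array([hx,125])+250*d+15*n
    print(round(phi,2),T(p,(*q,167)).round(0),proj("top",T(p,(*q,167))).round(0),proj("scene",T(p,(*q,167))).round(0),"edge",proj("top",T(p,(*e,177))).round(0),proj("scene",T(p,(*e,177))).round(0))
```

```text
[ 6.95277688e+02  7.39450046e+01 -5.71212779e-02]
[[-0.7 -0.3]
 [-1.   0.5]
 [-1.4  0.8]
 [-0.9  0.1]
 [-1.3  1.4]
 [-0.2  0.4]
 [-1.   0.5]
 [-1.   0.2]
 [-0.3 -0.5]
 [ 0.2 -2. ]
 [-0.2 -2.1]]
handle tri [506.81328132  -2.78865246 161.06869299] [505.76382993  -6.49409988 167.        ] [5.11998549e+02 3.49756239e-01 1.67000000e+02]
handle tri [509.35196742  -4.25807016 164.25337009] [508.56974992  -9.11875821 167.        ] [5.11998549e+02 3.49756239e-01 1.67000000e+02]
[508.4058668   -9.34821141 111.        ] [515.19826939  -5.19385675 111.        ]
screw [ 476.39664329 -266.6158581    83.03923624] [ 482.16053883 -262.72876229   90.        ] [ 475.87230086 -267.66426634   90.        ]
door free top [540.05656685 -41.34989192 177.        ] [544.46937403 -37.84720918 177.        ]
hinge [607.56890871 204.16470339 111.        ] [592.59337336 205.02105669 111.        ]
0.0 [545. -13. 167.] [[334. 189.]] [[315. 190.]] edge [[346. 176.]] [[303. 199.]]
0.05 [534.  -9. 167.] [[332. 193.]] [[315. 187.]] edge [[345. 181.]] [[303. 195.]]
0.1 [524.  -5. 167.] [[331. 196.]] [[316. 183.]] edge [[344. 185.]] [[304. 191.]]
0.15 [513.  -1. 167.] [[329. 200.]] [[318. 180.]] edge [[343. 190.]] [[305. 188.]]
0.2 [503.   4. 167.] [[327. 204.]] [[319. 177.]] edge [[341. 194.]] [[305. 184.]]
0.25 [493.  10. 167.] [[325. 207.]] [[321. 174.]] edge [[340. 198.]] [[307. 180.]]
0.3 [484.  16. 167.] [[323. 211.]] [[322. 171.]] edge [[338. 203.]] [[308. 176.]]
0.35 [475.  22. 167.] [[320. 214.]] [[324. 168.]] edge [[336. 207.]] [[309. 173.]]
```

```bash
cat >> h.py <<'E'
def pose():
    s=ctrl.read_state(); return np.array(s["eef_pos"]),Rot.from_euler("xyz",s["tool_rot"])
def mkR(x,z):
    x=np.array(x,float);x/=np.linalg.norm(x);z=np.array(z,float);z-=x*(x@z);z/=np.linalg.norm(z)
    return Rot.from_matrix(np.stack([x,np.cross(z,x),z],1))
def rows(P1,R1,N,P0=None,R0=None,fingers=0.0,path=None):
    """print rows from current pose to P1,R1 in N rows"""
    p,r=pose() if P0 is None else (np.array(P0,float),R0)
    w=(r.inv()*R1).as_rotvec(); cp,cr=p,r
    print("turn deg",np.degrees(np.linalg.norm(w)),"dist",np.linalg.norm(np.array(P1)-p))
    for i in range(1,N+1):
        tp=p+(np.array(P1)-p)*i/N; tr=r*Rot.from_rotvec(w*i/N)
        d=np.round(cr.inv().apply(tp-cp)/750,3); dw=np.round(np.degrees((cr.inv()*tr).as_rotvec())/6,2)
        print('{"dx":%g,"dy":%g,"dz":%g,"wx":%g,"wy":%g,"wz":%g,"fingers":%g}'%(*d,*dw,fingers),end=",\n" if i%5==0 else ",")
        cp=cp+cr.apply(d*750); cr=cr*Rot.from_rotvec(np.radians(dw*6))
    print()
E
python3 - <<'E'
from h import *
p,r=pose(); print(p,r.as_matrix().round(3))
a=.217
rows((510,-4.5,215),mkR((0,0,-1),(-np.sin(a),-np.cos(a),0)),13)
rows((510,-4.5,215),mkR((0,0,-1),(np.sin(a),np.cos(a),0)),13)
E
```

```text
[ 211.77605926 -614.55540803  231.31885587] [[ 0.     0.945  0.326]
 [-0.     0.326 -0.945]
 [-1.     0.     0.   ]]
turn deg 31.44405924050454 dist 679.243273615211
{"dx":0.002,"dy":0.049,"dz":-0.049,"wx":0.4,"wy":0,"wz":-0,"fingers":0},{"dx":0.001,"dy":0.047,"dz":-0.051,"wx":0.41,"wy":0,"wz":-0,"fingers":0},{"dx":0.002,"dy":0.045,"dz":-0.054,"wx":0.4,"wy":0,"wz":-0,"fingers":0},{"dx":0.002,"dy":0.043,"dz":-0.055,"wx":0.4,"wy":0,"wz":-0,"fingers":0},{"dx":0.001,"dy":0.04,"dz":-0.056,"wx":0.41,"wy":0,"wz":-0,"fingers":0},
{"dx":0.002,"dy":0.038,"dz":-0.059,"wx":0.4,"wy":0,"wz":-0,"fingers":0},{"dx":0.002,"dy":0.036,"dz":-0.06,"wx":0.4,"wy":0,"wz":-0,"fingers":0},{"dx":0.001,"dy":0.033,"dz":-0.061,"wx":0.41,"wy":0,"wz":-0,"fingers":0},{"dx":0.002,"dy":0.03,"dz":-0.063,"wx":0.4,"wy":0,"wz":-0,"fingers":0},{"dx":0.002,"dy":0.027,"dz":-0.064,"wx":0.4,"wy":0,"wz":-0,"fingers":0},
{"dx":0.001,"dy":0.025,"dz":-0.065,"wx":0.4,"wy":0,"wz":-0,"fingers":0},{"dx":0.002,"dy":0.022,"dz":-0.066,"wx":0.41,"wy":0,"wz":-0,"fingers":0},{"dx":0.002,"dy":0.019,"dz":-0.067,"wx":0.4,"wy":-0,"wz":-0,"finger
[... 289 characters left out ...]
":0.068,"dz":-0.013,"wx":-1.91,"wy":0,"wz":0,"fingers":0},{"dx":0.001,"dy":0.07,"dz":0.001,"wx":-1.9,"wy":0,"wz":0,"fingers":0},
{"dx":0.002,"dy":0.068,"dz":0.015,"wx":-1.91,"wy":0,"wz":0,"fingers":0},{"dx":0.002,"dy":0.064,"dz":0.028,"wx":-1.9,"wy":0,"wz":0,"fingers":0},{"dx":0.001,"dy":0.057,"dz":0.04,"wx":-1.91,"wy":0,"wz":0,"fingers":0},{"dx":0.002,"dy":0.048,"dz":0.05,"wx":-1.9,"wy":0,"wz":0,"fingers":0},{"dx":0.002,"dy":0.037,"dz":0.059,"wx":-1.91,"wy":0,"wz":0,"fingers":0},
{"dx":0.001,"dy":0.024,"dz":0.065,"wx":-1.9,"wy":0,"wz":0,"fingers":0},{"dx":0.002,"dy":0.011,"dz":0.069,"wx":-1.9,"wy":0,"wz":0,"fingers":0},{"dx":0.002,"dy":-0.002,"dz":0.07,"wx":-1.91,"wy":0,"wz":0,"fingers":0},
```

Run:
```python
from h import *
a=.217
rows((510,-4.5,215),mkR((0,0,-1),(np.sin(a),np.cos(a),0)),15)
```

```text
turn deg 148.55594095730544 dist 679.243273615211
{"dx":0.001,"dy":0.043,"dz":-0.043,"wx":-1.65,"wy":0,"wz":0,"fingers":0},{"dx":0.002,"dy":0.049,"dz":-0.034,"wx":-1.65,"wy":0,"wz":0,"fingers":0},{"dx":0.001,"dy":0.055,"dz":-0.026,"wx":-1.65,"wy":0,"wz":0,"fingers":0},{"dx":0.002,"dy":0.058,"dz":-0.016,"wx":-1.65,"wy":0,"wz":0,"fingers":0},{"dx":0.001,"dy":0.06,"dz":-0.005,"wx":-1.65,"wy":0,"wz":0,"fingers":0},
{"dx":0.002,"dy":0.06,"dz":0.004,"wx":-1.65,"wy":0,"wz":0,"fingers":0},{"dx":0.001,"dy":0.059,"dz":0.015,"wx":-1.65,"wy":0,"wz":0,"fingers":0},{"dx":0.002,"dy":0.055,"dz":0.025,"wx":-1.65,"wy":0,"wz":0,"fingers":0},{"dx":0.001,"dy":0.049,"dz":0.034,"wx":-1.66,"wy":0,"wz":0,"fingers":0},{"dx":0.002,"dy":0.044,"dz":0.042,"wx":-1.65,"wy":0,"wz":0,"fingers":0},
{"dx":0.001,"dy":0.035,"dz":0.049,"wx":-1.65,"wy":0,"wz":0,"fingers":0},{"dx":0.001,"dy":0.026,"dz":0.055,"wx":-1.65,"wy":0,"wz":0,"fingers":0},{"dx":0.002,"dy":0.017,"dz":0.058,"wx":-1.65,"wy":0,"wz":0,"fingers":0},{"dx":0.001,"dy":0.007,"dz":0.06,"wx":-1.65,"wy":0,"wz":0,"fingers":0},{"dx":0.002,"dy":-0.004,"dz":0.06,"wx":-1.65,"wy":0,"wz":0,"fingers":0},
```

Run:
```python
from h import *
a=.217
rows((510,-4.5,215),mkR((0,0,-1),(np.sin(a),np.cos(a),0)),25)
```

```text
turn deg 148.55594095730544 dist 679.243273615211
{"dx":0.001,"dy":0.026,"dz":-0.026,"wx":-0.99,"wy":0,"wz":0,"fingers":0},{"dx":0.001,"dy":0.028,"dz":-0.022,"wx":-0.99,"wy":0,"wz":0,"fingers":0},{"dx":0.001,"dy":0.03,"dz":-0.02,"wx":-0.99,"wy":0,"wz":0,"fingers":0},{"dx":0,"dy":0.032,"dz":-0.017,"wx":-0.99,"wy":0,"wz":0,"fingers":0},{"dx":0.001,"dy":0.034,"dz":-0.013,"wx":-0.99,"wy":0,"wz":0,"fingers":0},
{"dx":0.001,"dy":0.035,"dz":-0.009,"wx":-0.99,"wy":0,"wz":0,"fingers":0},{"dx":0.001,"dy":0.036,"dz":-0.006,"wx":-0.99,"wy":0,"wz":0,"fingers":0},{"dx":0.001,"dy":0.036,"dz":-0.002,"wx":-0.99,"wy":0,"wz":0,"fingers":0},{"dx":0.001,"dy":0.036,"dz":0.001,"wx":-0.99,"wy":0,"wz":0,"fingers":0},{"dx":0.001,"dy":0.036,"dz":0.006,"wx":-0.99,"wy":0,"wz":0,"fingers":0},
{"dx":0.001,"dy":0.035,"dz":0.009,"wx":-0.99,"wy":0,"wz":0,"fingers":0},{"dx":0,"dy":0.034,"dz":0.012,"wx":-0.99,"wy":0,"wz":0,"fingers":0},{"dx":0.001,"dy":0.032,"dz":0.017,"wx":-0.99,"wy":0,"wz":0,"fingers":0},{"dx":0.001,"dy":0.031,"dz":0.019,"wx":-1,"wy":0,"wz":0,"fingers":0},{"dx":0.001,"dy":0.029,"dz":0.022,"wx":-0.99,"wy":0,"wz":0,"fingers":0},
{"dx":0.001,"dy":0.025,"dz":0.026,"wx":-0.99,"wy":0,"wz":0,"fingers":0},{"dx":0.001,"dy":0.024,"dz":0.027,"wx":-0.99,"wy":0,"wz":0,"fingers":0},{"dx":0.001,"dy":0.02,"dz":0.03,"wx":-0.99,"wy":0,"wz":0,"fingers":0},{"dx":0.001,"dy":0.017,"dz":0.032,"wx":-0.99,"wy":0,"wz":0,"fingers":0},{"dx":0,"dy":0.013,"dz":0.034,"wx":-0.99,"wy":0,"wz":0,"fingers":0},
{"dx":0.001,"dy":0.01,"dz":0.035,"wx":-0.99,"wy":0,"wz":0,"fingers":0},{"dx":0.001,"dy":0.007,"dz":0.035,"wx":-0.99,"wy":0,"wz":0,"fingers":0},{"dx":0.001,"dy":0.002,"dz":0.037,"wx":-0.99,"wy":0,"wz":0,"fingers":0},{"dx":0.001,"dy":-0.001,"dz":0.036,"wx":-0.99,"wy":0,"wz":0,"fingers":0},{"dx":0.001,"dy":-0.005,"dz":0.036,"wx":-0.99,"wy":0,"wz":0,"fingers":0},
```

Emit:
servo_tool([
  {"dx":0.001,"dy":0.026,"dz":-0.026,"wx":-0.99,"wy":0,"wz":0,"fingers":0},
  {"dx":0.001,"dy":0.028,"dz":-0.022,"wx":-0.99,"wy":0,"wz":0,"fingers":0},
  {"dx":0.001,"dy":0.03,"dz":-0.02,"wx":-0.99,"wy":0,"wz":0,"fingers":0},
  {"dx":0,"dy":0.032,"dz":-0.017,"wx":-0.99,"wy":0,"wz":0,"fingers":0},
  {"dx":0.001,"dy":0.034,"dz":-0.013,"wx":-0.99,"wy":0,"wz":0,"fingers":0},
])

```text
clock: 1.92
eef_pos: [271.6, -491.8, 228.5]
tool_rot: [-0.32, 1.57, -1.037]
force: [0.0, 0.2, 0.4]
width: 85.2
```

Emit:
servo_tool([
  {"dx":0.001,"dy":0.035,"dz":-0.009,"wx":-0.99,"wy":0,"wz":0,"fingers":0},
  {"dx":0.001,"dy":0.036,"dz":-0.006,"wx":-0.99,"wy":0,"wz":0,"fingers":0},
  {"dx":0.001,"dy":0.036,"dz":-0.002,"wx":-0.99,"wy":0,"wz":0,"fingers":0},
  {"dx":0.001,"dy":0.036,"dz":0.001,"wx":-0.99,"wy":0,"wz":0,"fingers":0},
  {"dx":0.001,"dy":0.036,"dz":0.006,"wx":-0.99,"wy":0,"wz":0,"fingers":0},
])

```text
clock: 2.55
eef_pos: [331.8, -369.4, 224.6]
tool_rot: [-0.789, 1.57, -0.987]
force: [-0.6, 1.0, 0.5]
width: 85.5
```

Emit:
servo_tool([
  {"dx":0.001,"dy":0.035,"dz":0.009,"wx":-0.99,"wy":0,"wz":0,"fingers":0},
  {"dx":0,"dy":0.034,"dz":0.012,"wx":-0.99,"wy":0,"wz":0,"fingers":0},
  {"dx":0.001,"dy":0.032,"dz":0.017,"wx":-0.99,"wy":0,"wz":0,"fingers":0},
  {"dx":0.001,"dy":0.031,"dz":0.019,"wx":-1,"wy":0,"wz":0,"fingers":0},
  {"dx":0.001,"dy":0.029,"dz":0.022,"wx":-0.99,"wy":0,"wz":0,"fingers":0},
])

```text
clock: 3.18
eef_pos: [391.2, -246.5, 221.5]
tool_rot: [-0.274, 1.571, 0.05]
force: [0.1, -0.6, -0.5]
width: 85.3
```

Emit:
servo_tool([
  {"dx":0.001,"dy":0.025,"dz":0.026,"wx":-0.99,"wy":0,"wz":0,"fingers":0},
  {"dx":0.001,"dy":0.024,"dz":0.027,"wx":-0.99,"wy":0,"wz":0,"fingers":0},
  {"dx":0.001,"dy":0.02,"dz":0.03,"wx":-0.99,"wy":0,"wz":0,"fingers":0},
  {"dx":0.001,"dy":0.017,"dz":0.032,"wx":-0.99,"wy":0,"wz":0,"fingers":0},
  {"dx":0,"dy":0.013,"dz":0.034,"wx":-0.99,"wy":0,"wz":0,"fingers":0},
])

```text
clock: 3.8
eef_pos: [451.1, -125.0, 218.5]
tool_rot: [0.371, 1.571, 1.213]
force: [0.1, -0.4, 0.8]
width: 85.4
```

Emit:
servo_tool([
  {"dx":0.001,"dy":0.01,"dz":0.035,"wx":-0.99,"wy":0,"wz":0,"fingers":0},
  {"dx":0.001,"dy":0.007,"dz":0.035,"wx":-0.99,"wy":0,"wz":0,"fingers":0},
  {"dx":0.001,"dy":0.002,"dz":0.037,"wx":-0.99,"wy":0,"wz":0,"fingers":0},
  {"dx":0.001,"dy":-0.001,"dz":0.036,"wx":-0.99,"wy":0,"wz":0,"fingers":0},
  {"dx":0.001,"dy":-0.005,"dz":0.036,"wx":-0.99,"wy":0,"wz":0,"fingers":0},
])

```text
clock: 4.42
eef_pos: [510.8, -2.7, 214.7]
tool_rot: [-0.92, 1.571, 0.44]
force: [-0.4, 0.6, 0.0]
width: 85.7
```

Run:
```python
from h import *
st(); snap("1"); print(pose()[1].as_matrix().round(3))
crop("top","1",260,120,390,260,4);crop("scene","1",260,110,420,250,4)
for n in CI: print(n,[(np.round(d["point"],1).tolist(),round(d["conf"],2)) for d in ctrl.mark_of("door_handle",n)[:3]], proj(n,pose()[0]))
```

```text
{'clock': 4.425, 'qpos': [0.428, 0.532, -0.704, 1.907, 0.446, 0.864, 0.855], 'eef_pos': [510.791, -2.669, 214.732], 'tool_rot': [-0.92, 1.571, 0.44], 'force': [-0.412, 0.585, 0.005], 'width': 85.669}
[[ 0.002 -0.978  0.207]
 [ 0.003  0.207  0.978]
 [-1.    -0.001  0.003]]
scene [] [[316.57770095 166.91978882]]
top [] [[329.93909944 199.09551958]]
```

View pics/top1_c260.png

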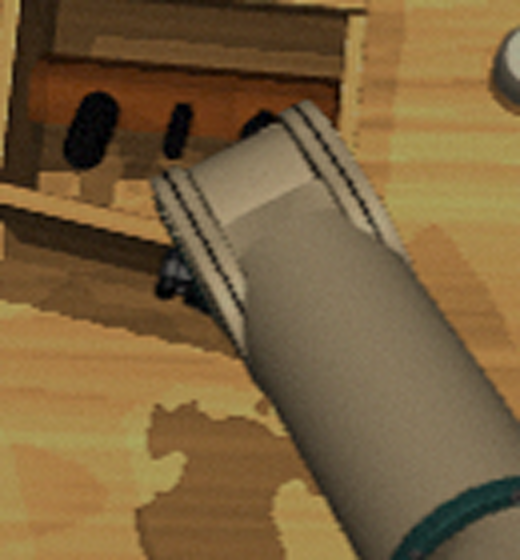

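View pics/scene1_c260.png

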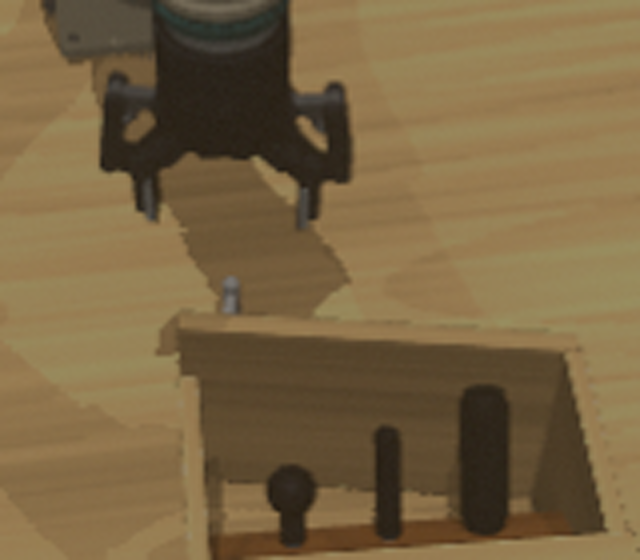

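Run:
```python
from h import *
p,r=pose()
print(proj("scene",p+[0,0,13]),proj("scene",[[510.8,-2.7,167],[510,-4.5,167],[505,-4,167]]))
for s in(1,-1): print(proj("scene",p+r.apply([-13,0,s*47])))
```

```text
[[315.79450421 163.35086108]] [[316.76884951 179.27808168]
 [316.03820551 179.11994902]
 [315.98460527 177.63055426]]
[[334.85156244 164.34848686]]
[[296.84207106 162.37694909]]
```

Emit:
servo_tool([
  {"dx":0.03,"fingers":0},
  {"dx":0.03,"fingers":0},
  {"dx":0.03,"fingers":0},
  {"dx":0.022,"fingers":0},
  {"dx":0,"fingers":0},
])

```text
schema error: expected keys dx, dy, dz, wx, wy, wz, fingers
```

Emit:
servo_tool([
  {"fingers":1},
  {"fingers":1},
  {"fingers":1},
  {"fingers":1},
  {"fingers":1},
])

```text
schema error: expected keys dx, dy, dz, wx, wy, wz, fingers
```

Run:
```python
from h import *
st(); snap("2");crop("scene","2",260,110,420,250,4)
```

```text
{'clock': 4.625, 'qpos': [0.429, 0.531, -0.702, 1.908, 0.445, 0.863, 0.853], 'eef_pos': [510.147, -3.744, 214.554], 'tool_rot': [1.973, 1.57, -2.954], 'force': [-1.04, -0.751, -0.618], 'width': 85.283}
```

View pics/scene2_c260.png

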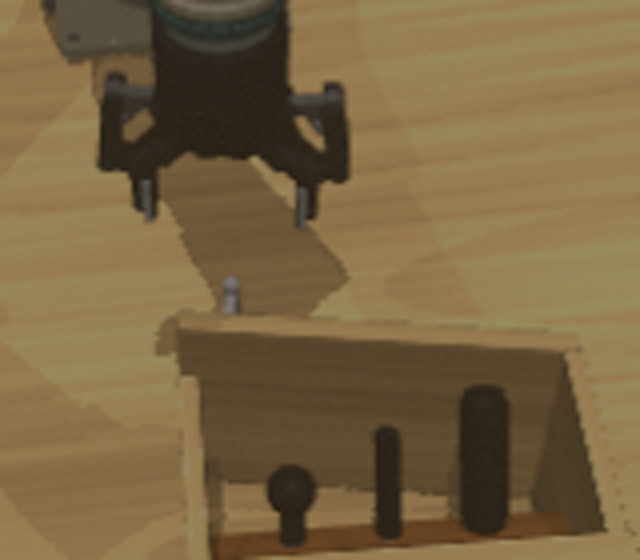

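All keys are required in each row.

Emit:
servo_tool([
  {"dx":0.03,"dy":0,"dz":0,"wx":0,"wy":0,"wz":0,"fingers":0},
  {"dx":0.03,"dy":0,"dz":0,"wx":0,"wy":0,"wz":0,"fingers":0},
  {"dx":0.03,"dy":0,"dz":0,"wx":0,"wy":0,"wz":0,"fingers":0},
  {"dx":0.022,"dy":0,"dz":0,"wx":0,"wy":0,"wz":0,"fingers":0},
  {"dx":0,"dy":0,"dz":0,"wx":0,"wy":0,"wz":0,"fingers":0},
])

```text
clock: 5.35
eef_pos: [509.5, -5.0, 130.0]
tool_rot: [1.999, 1.568, -2.931]
force: [0.6, 0.1, -1.0]
width: 85.4
```

Run:
```python
from h import *
st(); snap("3");crop("scene","3",260,110,420,250,4)
```

```text
{'clock': 5.35, 'qpos': [0.355, 0.646, -0.603, 1.99, 0.573, 0.681, 0.741], 'eef_pos': [509.499, -5.04, 129.951], 'tool_rot': [1.999, 1.568, -2.931], 'force': [0.636, 0.051, -1.025], 'width': 85.443}
```

View pics/scene3_c260.png

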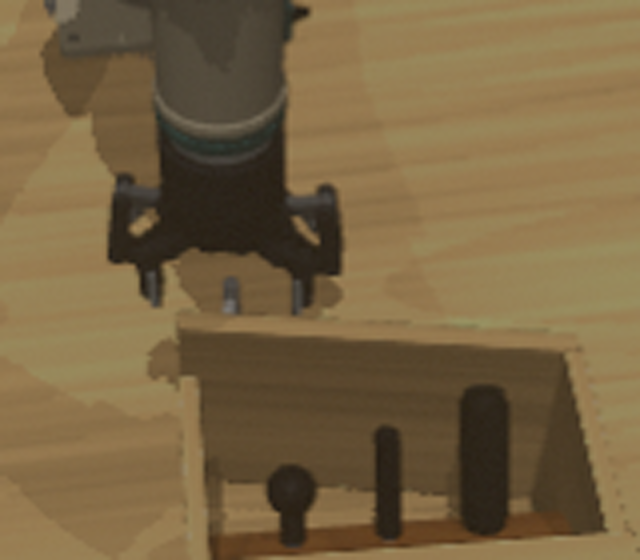

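Emit:
servo_tool([
  {"dx":0,"dy":0,"dz":0,"wx":0,"wy":0,"wz":0,"fingers":1},
  {"dx":0,"dy":0,"dz":0,"wx":0,"wy":0,"wz":0,"fingers":1},
  {"dx":0,"dy":0,"dz":0,"wx":0,"wy":0,"wz":0,"fingers":1},
  {"dx":0,"dy":0,"dz":0,"wx":0,"wy":0,"wz":0,"fingers":1},
  {"dx":0,"dy":0,"dz":0,"wx":0,"wy":0,"wz":0,"fingers":1},
])

```text
clock: 6.08
eef_pos: [511.6, -2.5, 131.2]
tool_rot: [-0.544, 1.567, 0.811]
force: [2.0, 4.5, -0.7]
width: 9.5
```

```bash
cat >> h.py <<'E'
def arc(H,total,N,fingers=1,P0=None,kz=1.0):
    p,r=pose(); p=np.array(p)
    H=np.array(H); v=p[:2]-H; print("R",np.hypot(*v),"theta",np.arctan2(-v[0],-v[1]))
    cp,cr=p,r
    for i in range(1,N+1):
        a=-total*i/N; c,s=np.cos(a),np.sin(a)
        tp=np.array([*(H+np.array([[c,-s],[s,c]])@v),p[2]]); tr=Rot.from_rotvec([0,0,a])*r
        d=np.round(cr.inv().apply(tp-cp)/750,4); dw=np.round(np.degrees((cr.inv()*tr).as_rotvec())/6,3)
        print('{"dx":%g,"dy":%g,"dz":%g,"wx":%g,"wy":%g,"wz":%g,"fingers":%g}'%(*d,*dw,fingers),tp.round(0))
        cp=cp+cr.apply(d*750); cr=cr*Rot.from_rotvec(np.radians(dw*6))
E
python3 - <<'E'
from h import *
arc((600,203.5),1.36,20)
E
```

```text
R 224.1624819423548 theta 0.40554276990049626
{"dx":-0,"dy":0.0198,"dz":0.0045,"wx":0.649,"wy":0.001,"wz":-0.002,"fingers":1} [498.   4. 131.]
{"dx":-0,"dy":0.0198,"dz":0.0045,"wx":0.65,"wy":0.002,"wz":-0.002,"fingers":1} [484.  11. 131.]
{"dx":-0.0001,"dy":0.0198,"dz":0.0045,"wx":0.649,"wy":0.001,"wz":-0.003,"fingers":1} [472.  20. 131.]
{"dx":0,"dy":0.0199,"dz":0.0045,"wx":0.649,"wy":0.001,"wz":-0.002,"fingers":1} [459.  29. 131.]
{"dx":-0,"dy":0.0198,"dz":0.0045,"wx":0.65,"wy":0.002,"wz":-0.002,"fingers":1} [448.  39. 131.]
{"dx":-0.0001,"dy":0.0198,"dz":0.0045,"wx":0.649,"wy":0.001,"wz":-0.002,"fingers":1} [437.  50. 131.]
{"dx":0,"dy":0.0198,"dz":0.0046,"wx":0.649,"wy":0.001,"wz":-0.002,"fingers":1} [427.  61. 131.]
{"dx":-0,"dy":0.0198,"dz":0.0045,"wx":0.65,"wy":0.002,"wz":-0.002,"fingers":1} [418.  73. 131.]
{"dx":-0,"dy":0.0198,"dz":0.0045,"wx":0.649,"wy":0.001,"wz":-0.002,"fingers":1} [409.  86. 131.]
{"dx":-0,"dy":0.0198,"dz":0.0045,"wx":0.649,"wy":0.001,"wz":-0.003,"fingers":1} [402.  99. 131.]
{"dx":-0.0001,"dy":0.0199,"dz":0.0045,"wx":0.65,"wy":0.001,"wz":-0.002,"fingers
[... 200 characters left out ...]
85. 141. 131.]
{"dx":-0,"dy":0.0198,"dz":0.0045,"wx":0.649,"wy":0.001,"wz":-0.002,"fingers":1} [381. 156. 131.]
{"dx":-0.0001,"dy":0.0198,"dz":0.0045,"wx":0.649,"wy":0.002,"wz":-0.003,"fingers":1} [378. 171. 131.]
{"dx":-0,"dy":0.0198,"dz":0.0045,"wx":0.65,"wy":0.001,"wz":-0.002,"fingers":1} [377. 186. 131.]
{"dx":-0,"dy":0.0198,"dz":0.0045,"wx":0.649,"wy":0.001,"wz":-0.002,"fingers":1} [376. 201. 131.]
{"dx":-0.0001,"dy":0.0199,"dz":0.0045,"wx":0.649,"wy":0.002,"wz":-0.002,"fingers":1} [376. 217. 131.]
{"dx":0,"dy":0.0198,"dz":0.0045,"wx":0.65,"wy":0.001,"wz":-0.002,"fingers":1} [378. 232. 131.]
{"dx":-0,"dy":0.0198,"dz":0.0045,"wx":0.649,"wy":0.001,"wz":-0.002,"fingers":1} [380. 247. 131.]
```

Emit:
servo_tool([
  {"dx":0,"dy":0.0198,"dz":0.0045,"wx":0.65,"wy":0,"wz":0,"fingers":1},
  {"dx":0,"dy":0.0198,"dz":0.0045,"wx":0.65,"wy":0,"wz":0,"fingers":1},
  {"dx":0,"dy":0.0198,"dz":0.0045,"wx":0.65,"wy":0,"wz":0,"fingers":1},
  {"dx":0,"dy":0.0198,"dz":0.0045,"wx":0.65,"wy":0,"wz":0,"fingers":1},
  {"dx":0,"dy":0.0198,"dz":0.0045,"wx":0.65,"wy":0,"wz":0,"fingers":1},
])

```text
clock: 6.7
eef_pos: [446.8, 36.7, 131.2]
tool_rot: [-1.846, 1.57, -0.835]
force: [0.4, 0.2, 1.8]
width: 9.1
```

Run:
```python
from h import *
st(); snap("4",("scene",));crop("scene","4",260,90,420,230,4)
```

```text
{'clock': 6.7, 'qpos': [0.2, 0.555, -0.492, 2.151, 0.501, 0.547, 0.346], 'eef_pos': [446.796, 36.743, 131.179], 'tool_rot': [-1.846, 1.57, -0.835], 'force': [0.426, 0.2, 1.823], 'width': 9.061}
```

View pics/scene4_c260.png

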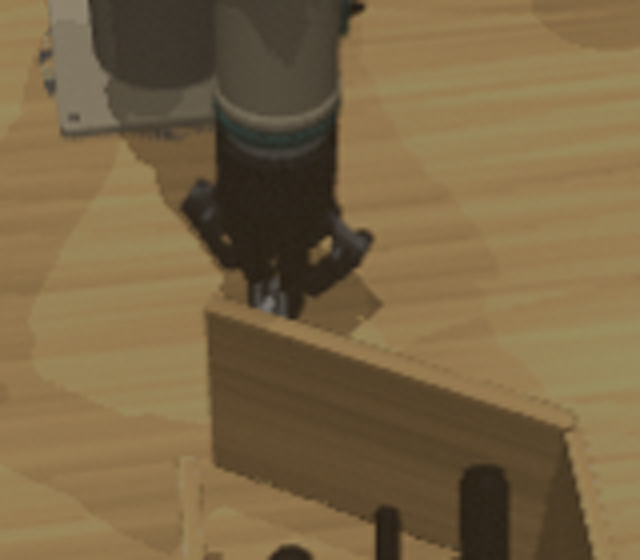

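Gripped handle (around scene pixel 328,165) and the door is swinging. Continue.

Emit:
servo_tool([
  {"dx":0,"dy":0.0198,"dz":0.0045,"wx":0.65,"wy":0,"wz":0,"fingers":1},
  {"dx":0,"dy":0.0198,"dz":0.0045,"wx":0.65,"wy":0,"wz":0,"fingers":1},
  {"dx":0,"dy":0.0198,"dz":0.0045,"wx":0.65,"wy":0,"wz":0,"fingers":1},
  {"dx":0,"dy":0.0198,"dz":0.0045,"wx":0.65,"wy":0,"wz":0,"fingers":1},
  {"dx":0,"dy":0.0198,"dz":0.0045,"wx":0.65,"wy":0,"wz":0,"fingers":1},
])

```text
clock: 7.38
eef_pos: [398.9, 95.2, 131.1]
tool_rot: [-2.916, 1.566, -2.245]
force: [-3.8, -2.4, 11.0]
width: 9.2
```

Emit:
servo_tool([
  {"dx":0,"dy":0.0198,"dz":0.0045,"wx":0.65,"wy":0,"wz":0,"fingers":1},
  {"dx":0,"dy":0.0198,"dz":0.0045,"wx":0.65,"wy":0,"wz":0,"fingers":1},
  {"dx":0,"dy":0.0198,"dz":0.0045,"wx":0.65,"wy":0,"wz":0,"fingers":1},
  {"dx":0,"dy":0.0198,"dz":0.0045,"wx":0.65,"wy":0,"wz":0,"fingers":1},
  {"dx":0,"dy":0.0198,"dz":0.0045,"wx":0.65,"wy":0,"wz":0,"fingers":1},
])

```text
clock: 8.0
eef_pos: [373.3, 166.9, 131.1]
tool_rot: [-2.778, 1.562, -2.447]
force: [-10.3, -1.5, 17.0]
width: 9.4
```

Run:
```python
from h import *
st(); print(pose()[1].as_matrix().round(3))
arc((600,203.5),.35,5)
```

```text
{'clock': 8.0, 'qpos': [-0.304, 0.49, -0.259, 2.246, 0.287, 0.444, -0.464], 'eef_pos': [373.271, 166.919, 131.056], 'tool_rot': [-2.778, 1.562, -2.447], 'force': [-10.315, -1.51, 17.042], 'width': 9.416}
[[-0.007 -0.325  0.946]
 [-0.006  0.946  0.325]
 [-1.    -0.003 -0.008]]
R 229.6606151370425 theta 1.4108315114785772
{"dx":-0.0001,"dy":0.021,"dz":0.0044,"wx":0.668,"wy":0.002,"wz":0.006,"fingers":1} [371. 183. 131.]
{"dx":-0.0001,"dy":0.0209,"dz":0.0044,"wx":0.669,"wy":0.002,"wz":0.005,"fingers":1} [370. 199. 131.]
{"dx":-0.0001,"dy":0.021,"dz":0.0044,"wx":0.668,"wy":0.002,"wz":0.006,"fingers":1} [371. 215. 131.]
{"dx":-0.0001,"dy":0.021,"dz":0.0044,"wx":0.669,"wy":0.003,"wz":0.005,"fingers":1} [372. 231. 131.]
{"dx":-0.0001,"dy":0.021,"dz":0.0044,"wx":0.668,"wy":0.002,"wz":0.006,"fingers":1} [374. 247. 131.]
```

Emit:
servo_tool([
  {"dx":-0.0005,"dy":0.0202,"dz":0.0025,"wx":0.65,"wy":0,"wz":0,"fingers":1},
  {"dx":-0.0005,"dy":0.0202,"dz":0.0035,"wx":0.65,"wy":0,"wz":0,"fingers":1},
  {"dx":0,"dy":0.0198,"dz":0.0035,"wx":0.65,"wy":0,"wz":0,"fingers":1},
  {"dx":0,"dy":0.0198,"dz":0.0045,"wx":0.65,"wy":0,"wz":0,"fingers":1},
  {"dx":0,"dy":0.0198,"dz":0.0045,"wx":0.65,"wy":0,"wz":0,"fingers":1},
])

```text
clock: 8.62
eef_pos: [373.4, 243.9, 131.2]
tool_rot: [-2.583, 1.564, -2.591]
force: [-6.0, 0.3, 2.6]
width: 9.0
```

Run:
```python
from h import *
st(); print(pose()[1].as_matrix().round(3)); snap("5")
```

```text
{'clock': 8.625, 'qpos': [-0.532, 0.518, -0.153, 2.157, 0.161, 0.483, -0.817], 'eef_pos': [373.44, 243.852, 131.182], 'tool_rot': [-2.583, 1.564, -2.591], 'force': [-5.967, 0.28, 2.626], 'width': 8.968}
[[-0.005  0.008  1.   ]
 [-0.003  1.    -0.008]
 [-1.    -0.003 -0.005]]
```

View pics/top5.png

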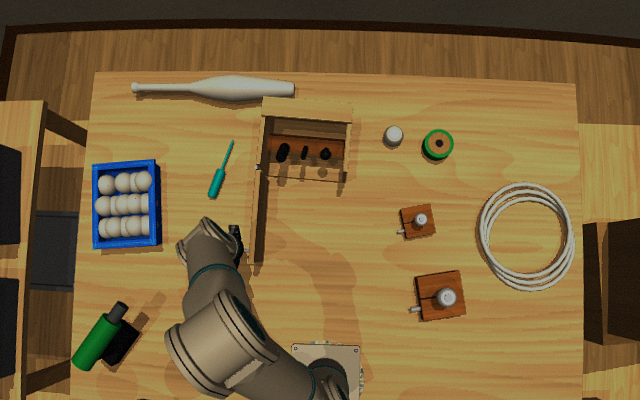

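View pics/scene5.png

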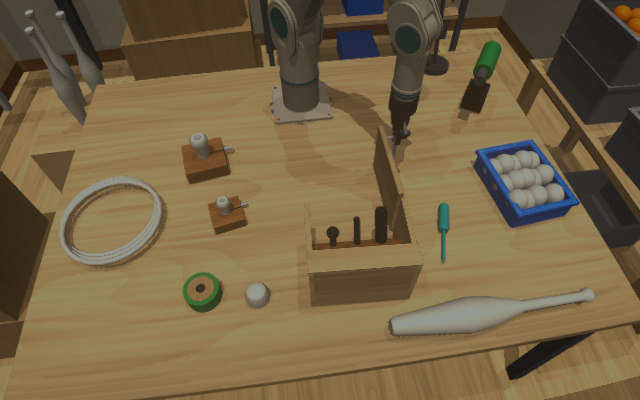

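Emit:
servo_tool([
  {"dx":0,"dy":0,"dz":0,"wx":0,"wy":0,"wz":0,"fingers":0},
  {"dx":0,"dy":0,"dz":0,"wx":0,"wy":0,"wz":0,"fingers":0},
  {"dx":0,"dy":0,"dz":0,"wx":0,"wy":0,"wz":0,"fingers":0},
  {"dx":0,"dy":0,"dz":0,"wx":0,"wy":0,"wz":0,"fingers":0},
  {"dx":-0.02,"dy":0,"dz":0,"wx":0,"wy":0,"wz":0,"fingers":0},
])

```text
clock: 9.35
eef_pos: [375.9, 244.1, 146.1]
tool_rot: [-2.464, 1.569, -2.472]
force: [-0.6, 0.4, -0.2]
width: 85.5
```

Emit:
servo_tool([
  {"dx":-0.05,"dy":0,"dz":0,"wx":0,"wy":0,"wz":0,"fingers":0},
  {"dx":-0.05,"dy":0,"dz":0,"wx":0,"wy":0,"wz":0,"fingers":0},
  {"dx":-0.05,"dy":0,"dz":0,"wx":0,"wy":0,"wz":0,"fingers":0},
  {"dx":-0.05,"dy":0,"dz":0,"wx":0,"wy":0,"wz":0,"fingers":0},
  {"dx":0,"dy":0,"dz":0,"wx":0,"wy":0,"wz":0,"fingers":0.4},
])

```text
clock: 9.98
eef_pos: [377.9, 245.6, 299.1]
tool_rot: [0.58, 1.564, 0.572]
force: [-0.1, -1.8, -1.2]
width: 69.7
```

Run:
```python
from h import *
st()
snap("6")
crop("top","6",245,90,365,190,6);crop("scene","6",295,180,425,310,5)
```

```text
{'clock': 9.975, 'qpos': [-0.469, 0.261, -0.215, 1.951, 0.07, 0.93, -0.726], 'eef_pos': [377.859, 245.609, 299.146], 'tool_rot': [0.58, 1.564, 0.572], 'force': [-0.132, -1.754, -1.188], 'width': 69.724}
```

View pics/top6_c245.png

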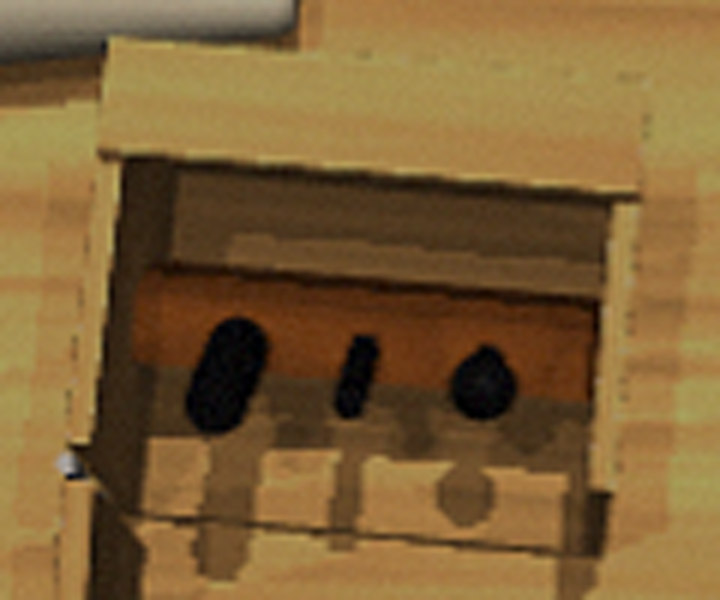

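View pics/scene6_c295.png

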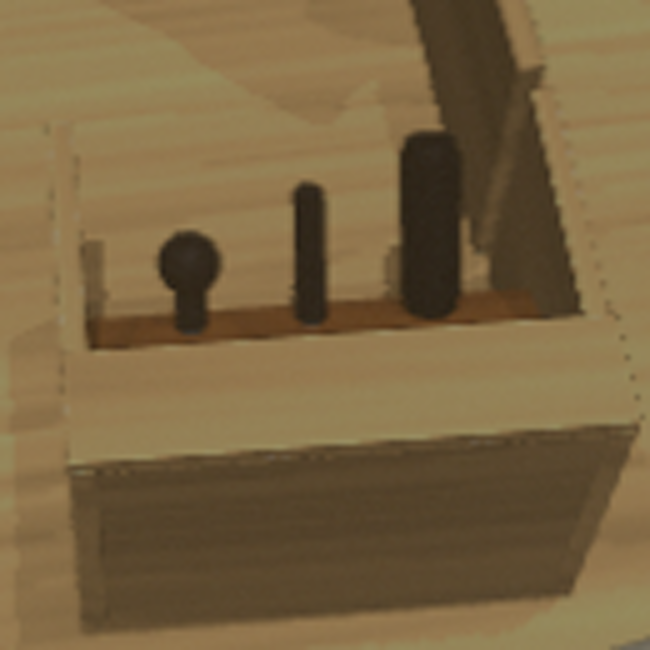

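```bash
cat > fit.py <<'E'
from h import *
def dark(tag,n,roi,th=50):
    im=cv2.imread(f"pics/{n}{tag}.png").max(2); m=np.zeros(im.shape,bool); x0,y0,x1,y1=roi
    sub=(im[y0:y1,x0:x1]<th).astype(np.uint8); k,lab,stt,c=cv2.connectedComponentsWithStats(sub)
    i=1+np.argmax(stt[1:,4]); m[y0:y1,x0:x1]=lab==i; return m
def mom(P):  # polygon/hull moments
    M=cv2.moments(P.astype(np.float32)); a=M["m00"]; return np.array([M["m10"]/a,M["m01"]/a,M["mu20"]/a,M["mu11"]/a,M["mu02"]/a])
def cyl(o,ax,r=15,L=90,l0=0):
    ax=ax/np.linalg.norm(ax);u=np.cross(ax,[0,1,0]);u/=np.linalg.norm(u);v=np.cross(ax,u);t=np.linspace(0,2*np.pi,40,endpoint=False)
    ring=r*(np.outer(np.cos(t),u)+np.outer(np.sin(t),v)); return np.vstack([o+l0*ax+ring,o+L*ax+ring])
def predm(n,X): return mom(cv2.convexHull(proj(n,X).astype(np.float32))[:,0])
def obsm(m):
    v,u=np.nonzero(m); c=np.cov(u,v); return np.array([u.mean(),v.mean(),c[0,0],c[0,1],c[1,1]])
E
python3 - <<'E'
from fit import *
O={}
for n,roi in(("top",(272,138,294,166)),("scene",(368,195,392,246))):
    m=dark("6",n,roi); O[n]=obsm(m); print(n,m.sum(),O[n].round(2), [ (np.nonzero(m)[k].min(),np.nonzero(m)[k].max()) for k in(1,0)])
S=np.array([1,1,4,4,8])
def f(p,b=False):
    ax=np.array([np.tan(p[2]),np.tan(p[3]),1]); r=[]
    for n in O: r.append((predm(n,cyl(np.array([p[0],p[1],p[4]]),ax))-O[n])/S)
    return np.hstack(r+[(p[4]-100)/3])
for x0 in([678,137,-.55,.03,100],):
    r=least_squares(f,x0,diff_step=1e-4,x_scale=[10,10,.1,.1,10]); p=r.x; print(p.round(3),r.fun.round(2))
ax=np.array([np.tan(p[2]),np.tan(p[3]),1]);ax/=np.linalg.norm(ax); print("axis",ax,"tilt",np.degrees(np.arccos(ax[2])), "az",np.degrees(np.arctan2(ax[1],ax[0])))
E
```

```text
top 191 [282.42 152.12  11.49  -6.89  24.76] [(np.int64(276), np.int64(289)), (np.int64(143), np.int64(161))]
scene 356 [380.72 224.85   8.81  -0.85 101.05] [(np.int64(376), np.int64(386)), (np.int64(207), np.int64(243))]
[ 6.73457e+02  1.35302e+02 -4.82000e-01  1.30000e-02  9.78500e+01] [-0.51 -0.73  0.07  0.05 -0.37 -0.53 -0.65  0.83  0.13  1.35 -0.72]
axis [-0.46392721  0.01132902  0.88580088] tilt 27.64976040308524 az 178.601125082704
```

Run:
```python
from fit import *
O={};
for n,roi in(("top",(272,138,294,166)),("scene",(368,195,392,246))): O[n]=obsm(dark("6",n,roi))
S=np.array([1,1,4,4,8])
def A(t,az=np.radians(176.7)): return np.array([np.sin(t)*np.cos(az),np.sin(t)*np.sin(az),np.cos(t)])
for t in(.5,.55,.585,.62):
    f=lambda p:np.hstack([((predm(n,cyl(np.array([p[0],p[1],100]),A(t)))-O[n])/S) for n in O])
    r=least_squares(f,[678,137],diff_step=1e-4,x_scale=[10,10]);print(t,r.x.round(1),r.cost.round(2),r.fun.round(2))
    if t in(.55,.585):
        for n,(x0,y0,x1,y1) in(("top",(255,125,315,175)),("scene",(350,190,410,250))):
            im=cv2.imread(f"pics/{n}6.png")[y0:y1,x0:x1];im=cv2.resize(im,None,fx=8,fy=8,interpolation=cv2.INTER_NEAREST)
            h=cv2.convexHull(proj(n,cyl(np.array([*r.x,100]),A(t))).astype(np.float32))[:,0]
            cv2.polylines(im,[((h-[x0,y0]+.5)*8).astype(np.int32)],True,(0,255,0),1);cv2.imwrite(f"pics/fit_{n}_{int(t*1000)}.png",im)
a=cv2.imread("pics/fit_top_550.png");b=cv2.imread("pics/fit_scene_550.png");h=480
c=np.zeros((480,960,3),np.uint8);c[:400,:480]=a;c[:480,480:]=b;cv2.imwrite("pics/fitc.png",cv2.resize(c,(800,400)))
```

```text
0.5 [674.4 134.2] 2.79 [-0.46 -0.97  0.27 -0.19 -0.23 -0.56 -0.91  0.85 -0.21  1.54]
0.55 [676.1 134.4] 2.92 [-0.49 -0.77  0.22 -0.38  0.28 -0.54 -0.7   0.84  0.07  1.8 ]
0.585 [677.2 134.4] 3.23 [-0.51 -0.62  0.2  -0.49  0.65 -0.53 -0.55  0.84  0.26  1.94]
0.62 [678.3 134.5] 3.72 [-0.53 -0.47  0.17 -0.6   1.02 -0.52 -0.39  0.85  0.45  2.04]
```

View pics/fitc.png

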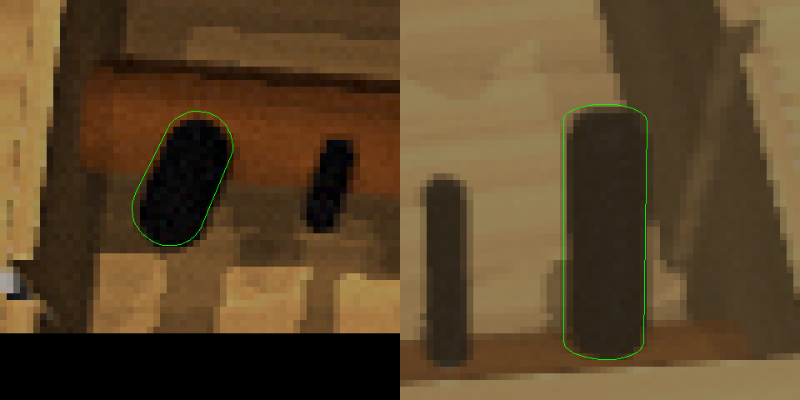

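Run:
```python
from h import *
st()
t,az=.57,np.radians(176.7);ax=np.array([np.sin(t)*np.cos(az),np.sin(t)*np.sin(az),np.cos(t)]);o=np.array([676.5,134.5,100])
R1=mkR(-ax,(.057,.998,0))
rows(o+150*ax,R1,18,fingers=.45)
```

```text
{'clock': 10.075, 'qpos': [-0.469, 0.264, -0.215, 1.955, 0.07, 0.929, -0.727], 'eef_pos': [376.214, 244.326, 296.44], 'tool_rot': [-0.54, 1.571, -0.548], 'force': [0.251, -0.596, -0.666], 'width': 55.271}
turn deg 91.91866134117417 dist 253.2805541661565
{"dx":0.005,"dy":-0.008,"dz":0.016,"wx":-0.78,"wy":-0.23,"wz":-0.24,"fingers":0.45},{"dx":0.006,"dy":-0.009,"dz":0.016,"wx":-0.79,"wy":-0.23,"wz":-0.24,"fingers":0.45},{"dx":0.006,"dy":-0.009,"dz":0.014,"wx":-0.78,"wy":-0.23,"wz":-0.24,"fingers":0.45},{"dx":0.007,"dy":-0.011,"dz":0.014,"wx":-0.78,"wy":-0.23,"wz":-0.24,"fingers":0.45},{"dx":0.008,"dy":-0.012,"dz":0.012,"wx":-0.79,"wy":-0.23,"wz":-0.24,"fingers":0.45},
{"dx":0.008,"dy":-0.013,"dz":0.012,"wx":-0.78,"wy":-0.22,"wz":-0.25,"fingers":0.45},{"dx":0.009,"dy":-0.013,"dz":0.01,"wx":-0.78,"wy":-0.23,"wz":-0.24,"fingers":0.45},{"dx":0.009,"dy":-0.014,"dz":0.008,"wx":-0.79,"wy":-0.23,"wz":-0.24,"fingers":0.45},{"dx":0.01,"dy":-0.014,"dz":0.008,"wx":-0.78,"wy":-0.23,"wz":-0.24,"fingers":0.45},{"dx":0.011,"dy":-0.014,"dz":0.006,"wx":-0.78,"wy":-0.23,"wz":-0.24,"fingers":0.45},
{"dx":0.01,"dy":-0.015,"dz":0.004,"wx":-0.79,"wy":-0.23,"wz":-0.24,"fingers":0.45},{"dx":0.012,"dy":-0.015,"dz":0.003,"wx":-0.78,"wy":-0.23,"wz":-0.24,"fingers":0.45},{"dx":0.012,"dy":-0.014,"dz":0.002,"wx":-0.78,"wy":-0.23,"wz":-0.25,"fingers":0.45},{"dx":0.012,"dy":-0.014,"dz":-0,"wx":-0.79,"wy":-0.23,"wz":-0.24,"fingers":0.45},{"dx":0.012,"dy":-0.014,"dz":-0.002,"wx":-0.78,"wy":-0.23,"wz":-0.24,"fingers":0.45},
{"dx":0.013,"dy":-0.014,"dz":-0.003,"wx":-0.78,"wy":-0.23,"wz":-0.24,"fingers":0.45},{"dx":0.013,"dy":-0.013,"dz":-0.004,"wx":-0.79,"wy":-0.23,"wz":-0.24,"fingers":0.45},{"dx":0.013,"dy":-0.012,"dz":-0.005,"wx":-0.78,"wy":-0.23,"wz":-0.24,"fingers":0.45},
```

Emit:
servo_tool([
  {"dx":0.005,"dy":-0.008,"dz":0.016,"wx":-0.78,"wy":-0.23,"wz":-0.24,"fingers":0.4},
  {"dx":0.006,"dy":-0.009,"dz":0.016,"wx":-0.79,"wy":-0.23,"wz":-0.24,"fingers":0.4},
  {"dx":0.006,"dy":-0.009,"dz":0.014,"wx":-0.78,"wy":-0.23,"wz":-0.24,"fingers":0.4},
  {"dx":0.007,"dy":-0.011,"dz":0.014,"wx":-0.78,"wy":-0.23,"wz":-0.24,"fingers":0.4},
  {"dx":0.008,"dy":-0.012,"dz":0.012,"wx":-0.79,"wy":-0.23,"wz":-0.24,"fingers":0.4},
])

```text
clock: 10.7
eef_pos: [436.6, 214.7, 275.3]
tool_rot: [-1.031, 1.398, -0.624]
force: [-0.3, 1.0, -0.0]
width: 51.3
```

Emit:
servo_tool([
  {"dx":0.008,"dy":-0.013,"dz":0.012,"wx":-0.78,"wy":-0.22,"wz":-0.25,"fingers":0.4},
  {"dx":0.009,"dy":-0.013,"dz":0.01,"wx":-0.78,"wy":-0.23,"wz":-0.24,"fingers":0.4},
  {"dx":0.009,"dy":-0.014,"dz":0.008,"wx":-0.79,"wy":-0.23,"wz":-0.24,"fingers":0.4},
  {"dx":0.01,"dy":-0.014,"dz":0.008,"wx":-0.78,"wy":-0.23,"wz":-0.24,"fingers":0.4},
  {"dx":0.011,"dy":-0.014,"dz":0.006,"wx":-0.78,"wy":-0.23,"wz":-0.24,"fingers":0.4},
])

```text
clock: 11.32
eef_pos: [497.8, 185.9, 255.4]
tool_rot: [-1.234, 1.234, -0.41]
force: [0.7, -0.3, -0.5]
width: 51.2
```

Emit:
servo_tool([
  {"dx":0.01,"dy":-0.015,"dz":0.004,"wx":-0.79,"wy":-0.23,"wz":-0.24,"fingers":0.4},
  {"dx":0.012,"dy":-0.015,"dz":0.003,"wx":-0.78,"wy":-0.23,"wz":-0.24,"fingers":0.4},
  {"dx":0.012,"dy":-0.014,"dz":0.002,"wx":-0.78,"wy":-0.23,"wz":-0.25,"fingers":0.4},
  {"dx":0.012,"dy":-0.014,"dz":0,"wx":-0.79,"wy":-0.23,"wz":-0.24,"fingers":0.4},
  {"dx":0.012,"dy":-0.014,"dz":-0.002,"wx":-0.78,"wy":-0.23,"wz":-0.24,"fingers":0.4},
])

```text
clock: 11.95
eef_pos: [558.1, 156.5, 236.0]
tool_rot: [-1.444, 1.083, -0.191]
force: [0.4, 0.1, -0.7]
width: 51.3
```

Emit:
servo_tool([
  {"dx":0.013,"dy":-0.014,"dz":-0.003,"wx":-0.78,"wy":-0.23,"wz":-0.24,"fingers":0.4},
  {"dx":0.013,"dy":-0.013,"dz":-0.004,"wx":-0.79,"wy":-0.23,"wz":-0.24,"fingers":0.4},
  {"dx":0.013,"dy":-0.012,"dz":-0.005,"wx":-0.78,"wy":-0.23,"wz":-0.24,"fingers":0.4},
  {"dx":0,"dy":0,"dz":0,"wx":0,"wy":0,"wz":0,"fingers":0.4},
])

```text
clock: 12.45
eef_pos: [594.8, 138.2, 224.4]
tool_rot: [-1.575, 1.005, -0.062]
force: [0.1, 0.6, -0.4]
width: 50.7
```

Run:
```python
from h import *
st();print(pose()[1].as_matrix().round(3)); snap("7");crop("scene","7",300,120,440,260,5)
t,az=.57,np.radians(176.7);ax=np.array([np.sin(t)*np.cos(az),np.sin(t)*np.sin(az),np.cos(t)]);o=np.array([676.5,134.5,100])
p,r=pose(); print("rel to axis (tool frame)",r.inv().apply(p-o), "axis angle", np.degrees(np.arccos(-r.apply([1,0,0])@ax)))
rows(o+47*ax,mkR(-ax,(.057,.998,0)),5,fingers=.4)
```

```text
{'clock': 12.45, 'qpos': [-0.409, 0.428, -0.01, 2.16, 1.418, 0.257, -0.25], 'eef_pos': [594.774, 138.207, 224.423], 'tool_rot': [-1.575, 1.005, -0.062], 'force': [0.142, 0.574, -0.436], 'width': 50.741}
[[ 0.535 -0.843  0.059]
 [-0.033  0.048  0.998]
 [-0.844 -0.536 -0.002]]
rel to axis (tool frame) [-149.74309126    1.33609336    0.79673268] axis angle 0.1561836499748552
turn deg 0.16221579687886 dist 102.75345614774128
{"dx":0.027,"dy":-0,"dz":-0,"wx":-0,"wy":-0,"wz":-0.01,"fingers":0.4},{"dx":0.028,"dy":-0.001,"dz":-0,"wx":-0,"wy":-0,"wz":-0,"fingers":0.4},{"dx":0.027,"dy":0,"dz":-0.001,"wx":-0,"wy":-0,"wz":-0.01,"fingers":0.4},{"dx":0.028,"dy":-0,"dz":0,"wx":-0.01,"wy":-0,"wz":-0,"fingers":0.4},{"dx":0.027,"dy":-0,"dz":-0,"wx":0,"wy":-0,"wz":-0.01,"fingers":0.4},
```

View pics/scene7_c300.png

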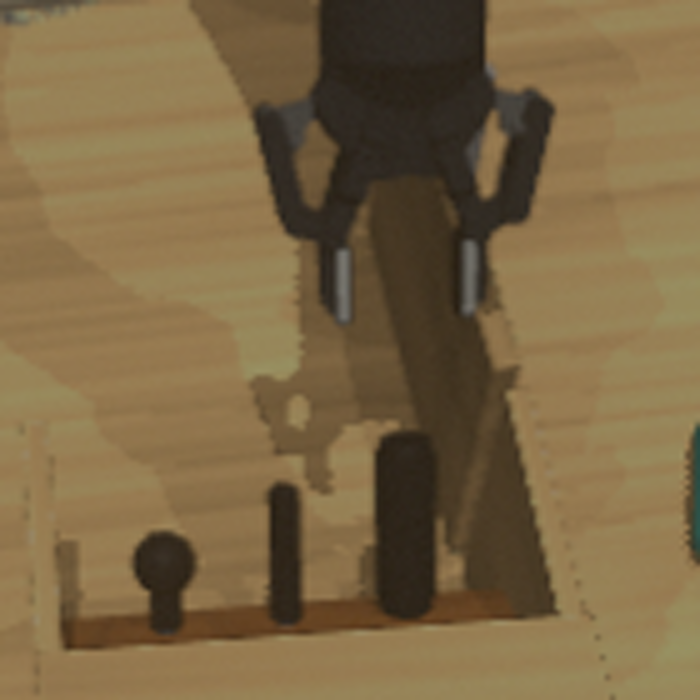

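View pics/top7.png

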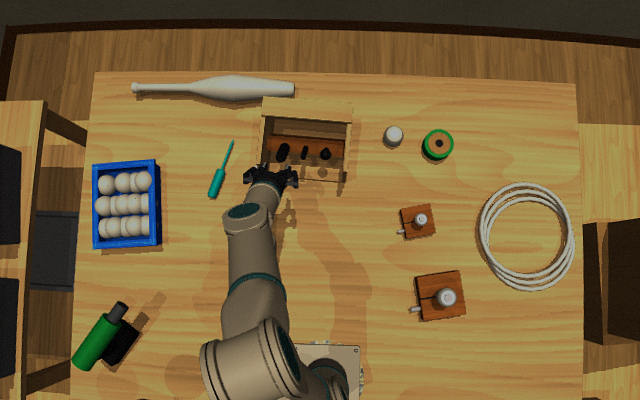

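```bash
cat > fk.py <<'E'
from h import *
import itertools
D=[([1.173,.628,.038,1.517,-.027,.996,-.02],[211.762,-614.552,231.313],[-3.13471502,1.56913109,1.90944604]),
([0.428,0.532,-0.704,1.907,0.446,0.864,0.855],[510.791,-2.669,214.732],[-0.92,1.571,0.44]),
([0.355,0.646,-0.603,1.99,0.573,0.681,0.741],[509.499,-5.04,129.951],[1.999,1.568,-2.931]),
([0.2,0.555,-0.492,2.151,0.501,0.547,0.346],[446.796,36.743,131.179],[-1.846,1.57,-0.835]),
([-0.304,0.49,-0.259,2.246,0.287,0.444,-0.464],[373.271,166.919,131.056],[-2.778,1.562,-2.447]),
([-0.532,0.518,-0.153,2.157,0.161,0.483,-0.817],[373.44,243.852,131.182],[-2.583,1.564,-2.591]),
([-0.469,0.264,-0.215,1.955,0.07,0.929,-0.727],[376.214,244.326,296.44],[-0.54,1.571,-0.548]),
([-0.409,0.428,-0.01,2.16,1.418,0.257,-0.25],[594.774,138.207,224.423],[-1.575,1.005,-0.062])]
def fk(q,L,S):
    d1,d3,a3,d5,a5,a5z,d7=L; q=np.array(q)*S
    E=Rot.from_euler
    R=E('z',q[0]);p=np.array([0,0,d1.item() if hasattr(d1,'item') else d1],float)
    R=R*E('y',q[1])*E('z',q[2]); p=p+R.apply([a3,0,d3])
    R=R*E('y',q[3]); p=p+R.apply([-a3,0,0]) ; R=R*E('z',q[4]); p=p+R.apply([a5,0,d5])
    R=R*E('y',q[5]); p=p+R.apply([a5z,0,0]); R=R*E('z',q[6]); p=p+R.apply([0,0,d7])
    return p,R
E
python3 - <<'E'
from fk import *
best=[]
for S in itertools.product((1,-1),repeat=5):
    S=np.array([-1,1,S[0],S[1],S[2],1 if S[3]==1 else -1,S[4]])
    def f(L): return np.hstack([fk(q,L,S)[0]-p for q,p,_ in D])
    r=least_squares(f,[300,300,0,340,0,0,270]); best.append((r.cost,S,r.x))
best.sort(key=lambda b:b[0])
for b in best[:5]: print(b[0],b[1],b[2].round(1))
_,S,L=best[0]
for q,p,e in D:
    P,R=fk(q,L,S); T=Rot.from_euler('xyz',e); print((P-p).round(1),np.degrees((R.inv()*T).as_rotvec()).round(1))
E
```

```text
1109.7865475942494 [-1  1 -1  1 -1  1  1] [247.6 592.6  14.3 385.6  17.4  33.3 281.7]
1109.7865475942506 [-1  1 -1  1 -1  1 -1] [247.6 592.6  14.3 385.6  17.4  33.3 281.7]
1801.7854156806366 [-1  1 -1  1 -1 -1 -1] [ 213.5  577.5   23.7  700.6  348.8 -229.3  -29.6]
1801.785415680658 [-1  1 -1  1 -1 -1  1] [ 213.5  577.5   23.7  700.6  348.8 -229.3  -29.6]
17231.347228419785 [-1  1 -1  1  1  1 -1] [ -75.   747.   -60.1  285.6 -106.5   -9.9  230.1]
[27.4 11.4 -6.2] [  1.8 -89.8   1.8]
[3.  1.5 2.6] [-75.1 -65.3 -75.1]
[ 8.  -2.9 -1.2] [-65.5 -71.6 -65.5]
[ 3.7  0.4 -0.2] [-31.  -86.1 -31. ]
[-7.6  9.7  0.4] [ 41.5 -82.9  41.5]
[-14.1  13.   -1.2] [ 71.9 -67.5  71.9]
[-20.6  13.9   4.7] [ 64.3 -72.3  64.3]
[-0.7 -5.2  1.2] [ 22.4 -88.   22.5]
```

```bash
cat >> fk.py <<'E'
SG=np.array([-1,1,-1,1,-1,1,-1.])
Tend=Rot.from_euler('y',-90,degrees=True)
def fk2(q,P):
    q=(np.array(q)+P[:7])*SG; o=P[7:].reshape(7,3); p=np.array([0,0,0.]); R=Rot.identity()
    for i in range(7):
        R=R*Rot.from_euler('zyzyzyz'[i],q[i]); p=p+R.apply(o[i])
    return p,R*Tend
P0=np.zeros(28);P0[7:]=np.array([[0,0,247],[0,0,0],[14,0,592],[0,0,0],[17,0,385],[0,0,0],[0,0,282]]).ravel()
def calib():
    W=np.r_[np.full(7,.02),np.tile([15,15,60],7)]
    def f(P,s7):
        r=[]
        for q,p,e in D:
            a,R=fk2(q,P); r+=[(a-p)/1.5,(R.inv()*Rot.from_euler('xyz',e)).as_rotvec()/.004]
        return np.hstack(r+[(P-P0)/W*.1])
    return least_squares(f,P0,args=(0,),x_scale=W)
E
python3 - <<'E'
import fk; from fk import *
for s7 in(1,-1):
  for a in(0,90,180,270):
   for b in (-90,90):
    fk.SG[6]=s7; fk.Tend=Rot.from_euler('zy',[a,b],degrees=True)
    r=calib()
    if r.cost<2000 : print(s7,a,b,r.cost); P=r.x; print(P[:7].round(3),P[7:].reshape(7,3).round(1).tolist())
E
```

```text
Traceback (most recent call last):
AttributeError: 'function' object has no attribute 'SG'
```

Run:
```python
import fk as K; 
import numpy as np
for s7 in(1,-1):
  for a in(0,90,180,270):
   for b in (-90,90):
    K.SG[6]=s7; K.Tend=K.Rot.from_euler('zy',[a,b],degrees=True)
    r=K.calib()
    if r.cost<20000 : print(s7,a,b,r.cost); P=r.x; print(P[:7].round(3),P[7:].reshape(7,3).round(1).tolist())
```

```text
1 0 90 123.85462215108052
[-0.00e+00  1.00e-03 -2.00e-03 -1.00e-03  1.00e-03 -3.14e+00 -2.00e-03] [[-0.7, -6.6, 335.3], [-0.0, -6.6, -16.9], [0.5, -7.8, 575.1], [-0.8, -7.8, -1.7], [0.6, -0.1, 383.2], [1.3, -0.1, -315.3], [-0.4, -0.3, -33.3]]
1 180 -90 5633.9944561668435
[ 1.939 -0.532 -0.067  1.309 -0.408  2.288 -0.949] [[-613.2, 209.1, 854.1], [604.2, 209.1, -366.8], [-343.6, -1.3, 225.2], [-300.9, 0.7, -261.4], [92.8, 49.7, 123.7], [-192.7, 49.8, -462.8], [73.7, 72.7, -180.9]]
-1 0 -90 0.3207057277222539
[-0.     0.001 -0.001 -0.     0.001  0.001 -0.002] [[-0.6, -6.5, 335.3], [0.1, -6.5, -17.0], [0.6, -7.7, 575.0], [-1.2, -7.7, -1.8], [0.7, -0.1, 383.2], [-1.1, -0.1, 33.3], [0.4, -0.3, 315.3]]
-1 180 90 123.64532441974463
[ 3.000e-03 -0.000e+00 -0.000e+00  1.000e-03 -0.000e+00  0.000e+00
 -3.139e+00] [[-0.4, -5.6, 336.0], [1.1, -5.6, -16.8], [-0.0, -7.3, 575.2], [-0.6, -7.3, -1.6], [0.2, -0.2, 383.3], [0.2, -0.2, 33.7], [0.3, 0.3, 315.7]]
```

```bash
cat >> fk.py <<'E'
SG[6]=-1
P_=calib().x
LO=np.array([-3.06,-.37,-1.25,.18,-1.1,.23,-2.94]);HI=np.array([3.06,2.12,1.32,2.47,4.24,1.98,2.94])
def ik(p,R,q0,reg=.01,n=None):
    def f(q):
        a,r=fk2(q,P_); return np.r_[(a-p)/1.,(r.inv()*R).as_rotvec()*200,reg*(q-q0)]
    r=least_squares(f,np.clip(q0,LO+.01,HI-.01),bounds=(LO+.005,HI-.005)); a,rr=fk2(r.x,P_)
    return r.x,np.linalg.norm(a-p),np.degrees(np.linalg.norm((rr.inv()*R).as_rotvec()))
t,az=.57,np.radians(176.7);AX=np.array([np.sin(t)*np.cos(az),np.sin(t)*np.sin(az),np.cos(t)]);OD=np.array([676.5,134.5,100])
E
python3 - <<'E'
from fk import *
for z in((.057,.998,0),(-.057,-.998,0)):
  R1=mkR(-AX,z); q=np.array([-0.409,0.428,-0.01,2.16,1.418,0.257,-0.25])
  for s in(150,120,100,80,60,47):
    q,e1,e2=ik(OD+s*AX,R1,q); print(s,q.round(2),round(e1,1),round(e2,1))
rng=np.random.default_rng(0); R1=mkR(-AX,(.057,.998,0))
sol=[]
for k in range(40):
    q,e1,e2=ik(OD+47*AX,R1,rng.uniform(LO,HI),reg=0.001)
    if e1<.5 and e2<.3: sol.append(q)
for q in sol[:15]: print(q.round(2))
E
```

```text
150 [-0.41  0.43 -0.01  2.16  1.42  0.26 -0.26] 0.0 0.0
120 [-0.37  0.49 -0.04  2.15  1.63  0.26 -0.45] 0.0 0.0
100 [-0.33  0.53 -0.08  2.13  1.74  0.28 -0.55] 0.0 0.0
80 [-0.3   0.57 -0.12  2.12  1.82  0.31 -0.62] 0.0 0.0
60 [-0.26  0.62 -0.15  2.1   1.89  0.33 -0.67] 0.0 0.0
47 [-0.25  0.64 -0.17  2.09  1.93  0.34 -0.7 ] 0.0 0.0
150 [-0.49  0.43  0.11  2.11  0.97  0.24 -2.93] 3.2 2.8
120 [-0.44  0.49  0.07  2.07  0.98  0.24 -2.93] 4.7 4.1
100 [-0.42  0.53  0.05  2.05  0.99  0.24 -2.93] 5.5 4.9
80 [-0.39  0.57  0.03  2.02  1.    0.24 -2.93] 6.2 5.7
60 [-0.37  0.61  0.02  1.99  1.01  0.24 -2.93] 6.9 6.4
47 [-0.36  0.63  0.01  1.97  1.01  0.24 -2.93] 7.3 6.8
[-0.3   0.64 -0.1   2.09  1.97  0.3  -0.76]
[-0.78  0.74  0.65  2.11  4.02  0.24 -2.93]
[ 0.19  0.79 -0.85  2.08  1.79  0.78 -0.41]
[ 0.3   0.9  -1.08  2.08  1.79  0.98 -0.34]
[-0.3   0.64 -0.1   2.09  1.97  0.31 -0.76]
[-0.78  0.74  0.65  2.11  4.02  0.24 -2.93]
[-0.31  0.64 -0.07  2.09  1.99  0.29 -0.78]
[ 0.19  0.8  -0.86  2.08  1.79  0.79 -0.41]
[ 0.2   0.8  -0.88  2.08  1.79  0.81 -0.41]
[-0.18  0.65 -0.27  2.09  1.88  0.4  -0.64]
[-0.22  0.65 -0.22  2.09  1.91  0.37 -0.67]
[-0.14  0.66 -0.33  2.09  1.86  0.43 -0.61]
[-0.26  0.64 -0.15  2.09  1.94  0.33 -0.72]
[-0.06  0.67 -0.45  2.09  1.83  0.5  -0.55]
[-0.33  0.64 -0.06  2.09  2.01  0.28 -0.8 ]
```

Emit:
servo_tool([
  {"dx":0.027,"dy":0,"dz":0,"wx":0,"wy":0,"wz":0,"fingers":0.4},
  {"dx":0.028,"dy":-0.001,"dz":-0.001,"wx":0,"wy":0,"wz":0,"fingers":0.4},
  {"dx":0.027,"dy":-0.001,"dz":0,"wx":0,"wy":0,"wz":0,"fingers":0.4},
  {"dx":0.02,"dy":0,"dz":0,"wx":0,"wy":0,"wz":0,"fingers":0.4},
])

```text
clock: 13.05
eef_pos: [638.4, 137.5, 162.2]
tool_rot: [-1.569, 1.002, -0.056]
force: [-0.1, -0.1, -0.3]
width: 51.2
```

Run:
```python
from fk import *
st(); snap("8");crop("scene","8",320,170,440,290,6)
p,r=pose(); print("rel",r.inv().apply(p-OD))
```

```text
{'clock': 13.05, 'qpos': [-0.311, 0.586, -0.093, 2.111, 1.856, 0.291, -0.654], 'eef_pos': [638.364, 137.491, 162.246], 'tool_rot': [-1.569, 1.002, -0.056], 'force': [-0.068, -0.078, -0.31], 'width': 51.205}
rel [-72.60484511  -0.61502741   0.23688796]
```

View pics/scene8_c320.png

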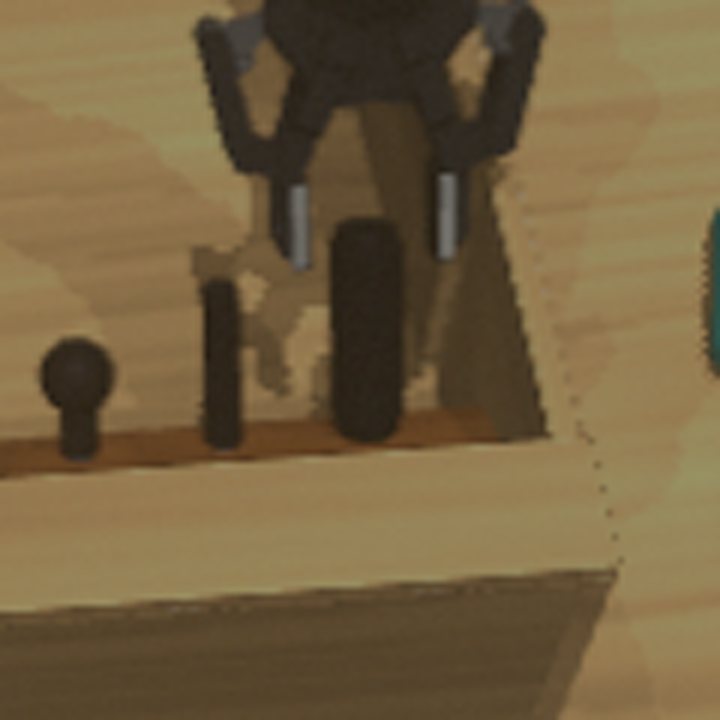

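Emit:
servo_tool([
  {"dx":0.018,"dy":0,"dz":-0.001,"wx":0,"wy":0,"wz":0,"fingers":0.4},
  {"dx":0.016,"dy":0,"dz":-0.001,"wx":0,"wy":0,"wz":0,"fingers":0.4},
  {"dx":0,"dy":0,"dz":0,"wx":0,"wy":0,"wz":0,"fingers":0.4},
])

```text
clock: 13.52
eef_pos: [653.4, 133.0, 143.1]
tool_rot: [-1.572, 0.998, -0.061]
force: [-1.0, -2.9, 1.8]
width: 51.1
```

Emit:
servo_tool([
  {"dx":0,"dy":0,"dz":0,"wx":0,"wy":0,"wz":0,"fingers":1},
  {"dx":0,"dy":0,"dz":0,"wx":0,"wy":0,"wz":0,"fingers":1},
  {"dx":0,"dy":0,"dz":0,"wx":0,"wy":0,"wz":0,"fingers":1},
  {"dx":0,"dy":0,"dz":0,"wx":0,"wy":0,"wz":0,"fingers":1},
])

```text
clock: 14.02
eef_pos: [651.6, 135.4, 142.0]
tool_rot: [-1.569, 1.001, -0.054]
force: [-4.3, 1.6, 5.8]
width: 29.0
```

Run:
```python
from fk import *
st(); snap("9");crop("scene","9",320,170,440,290,6)
p,r=pose(); print("rel",r.inv().apply(p-OD))
```

```text
{'clock': 14.025, 'qpos': [-0.268, 0.636, -0.137, 2.092, 1.943, 0.321, -0.72], 'eef_pos': [651.57, 135.417, 142.048], 'tool_rot': [-1.569, 1.001, -0.054], 'force': [-4.254, 1.62, 5.8], 'width': 28.96}
rel [-48.85889907  -1.68637113  -0.40337939]
```

View pics/scene9_c320.png

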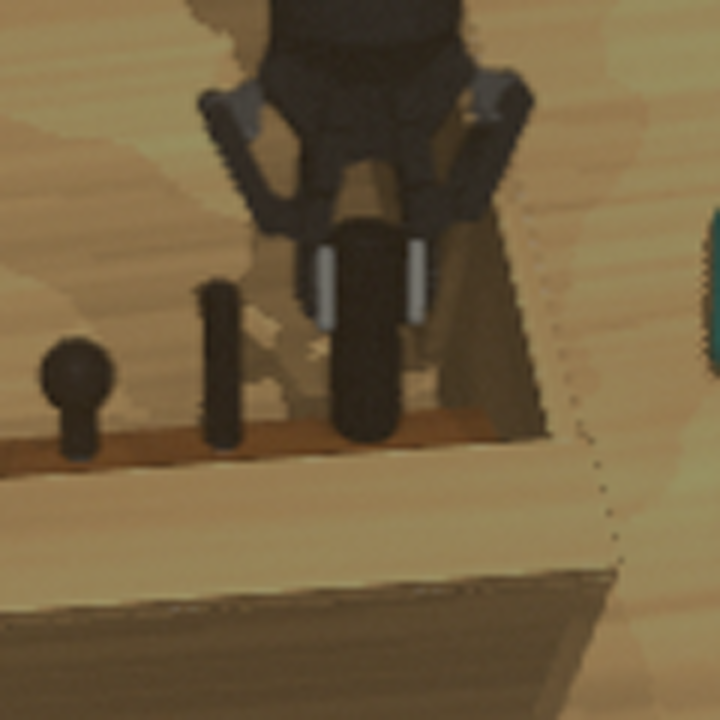

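Run:
```python
from fk import *
p,R=pose(); q=np.array(ctrl.read_state()["qpos"])
for s in range(10,151,20):
    q,e1,e2=ik(p-R.apply([s,0,0]),R,q); print(s,q.round(2),round(e1,1),round(e2,1))
```

```text
10 [-0.28  0.61 -0.12  2.1   1.91  0.31 -0.69] 0.0 0.0
30 [-0.32  0.57 -0.08  2.12  1.84  0.28 -0.64] 0.0 0.0
50 [-0.35  0.53 -0.05  2.13  1.75  0.26 -0.56] 0.0 0.0
70 [-0.38  0.49 -0.03  2.14  1.63  0.25 -0.44] 0.0 0.0
90 [-0.38  0.45 -0.04  2.15  1.49  0.26 -0.32] 0.0 0.0
110 [-0.36  0.41 -0.08  2.16  1.37  0.29 -0.2 ] 0.0 0.0
130 [-0.34  0.37 -0.12  2.16  1.26  0.32 -0.09] 0.0 0.0
150 [-0.32  0.33 -0.16  2.16  1.16  0.35  0.  ] 0.0 0.0
```

Emit:
servo_tool([
  {"dx":-0.01,"dy":0,"dz":0,"wx":0,"wy":0,"wz":0,"fingers":1},
  {"dx":-0.015,"dy":0,"dz":0,"wx":0,"wy":0,"wz":0,"fingers":1},
  {"dx":-0.015,"dy":0,"dz":0,"wx":0,"wy":0,"wz":0,"fingers":1},
])

```text
clock: 14.5
eef_pos: [634.9, 135.4, 166.7]
tool_rot: [-1.571, 1.003, -0.057]
force: [0.0, 0.2, -2.1]
width: 28.9
```

Run:
```python
from fk import *
st(); snap("10");crop("scene","10",320,170,440,290,6)
```

```text
{'clock': 14.5, 'qpos': [-0.306, 0.574, -0.098, 2.118, 1.835, 0.29, -0.63], 'eef_pos': [634.9, 135.364, 166.654], 'tool_rot': [-1.571, 1.003, -0.057], 'force': [0.045, 0.167, -2.112], 'width': 28.866}
```

View pics/scene10_c320.png

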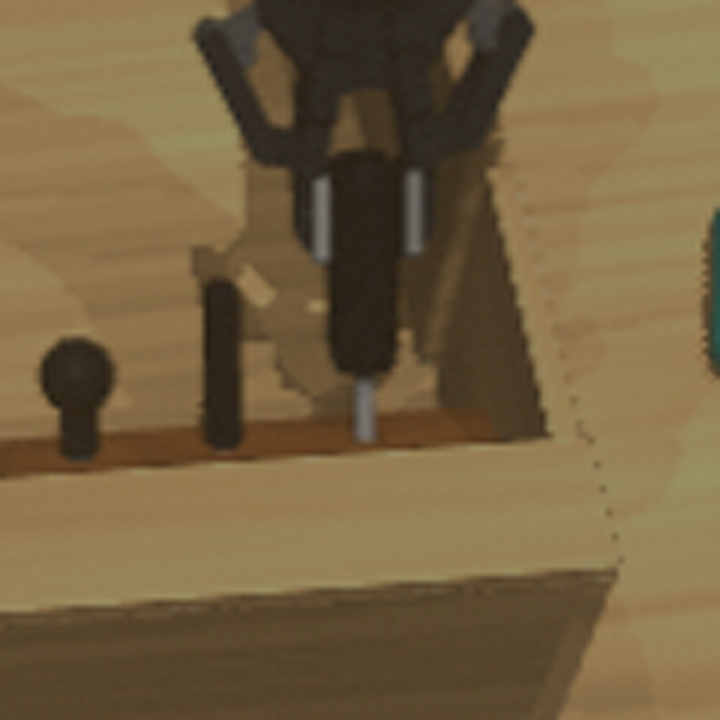

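Drawing cleanly. Another ~100 mm along the slant.

Emit:
servo_tool([
  {"dx":-0.025,"dy":0,"dz":0,"wx":0,"wy":0,"wz":0,"fingers":1},
  {"dx":-0.027,"dy":0,"dz":0,"wx":0,"wy":0,"wz":0,"fingers":1},
  {"dx":-0.027,"dy":0,"dz":0,"wx":0,"wy":0,"wz":0,"fingers":1},
  {"dx":-0.027,"dy":0,"dz":0,"wx":0,"wy":0,"wz":0,"fingers":1},
  {"dx":-0.027,"dy":0,"dz":0,"wx":0,"wy":0,"wz":0,"fingers":1},
])

```text
clock: 15.22
eef_pos: [581.6, 138.2, 250.9]
tool_rot: [-1.572, 1.002, -0.058]
force: [-0.1, 0.3, -0.6]
width: 28.8
```

Run:
```python
from fk import *
st(); snap("11");crop("scene","11",300,120,440,260,5);crop("top","11",220,90,380,230,4)
```

```text
{'clock': 15.225, 'qpos': [-0.355, 0.367, -0.098, 2.162, 1.255, 0.31, -0.085], 'eef_pos': [581.586, 138.223, 250.941], 'tool_rot': [-1.572, 1.002, -0.058], 'force': [-0.1, 0.298, -0.62], 'width': 28.794}
```

View pics/scene11_c300.png

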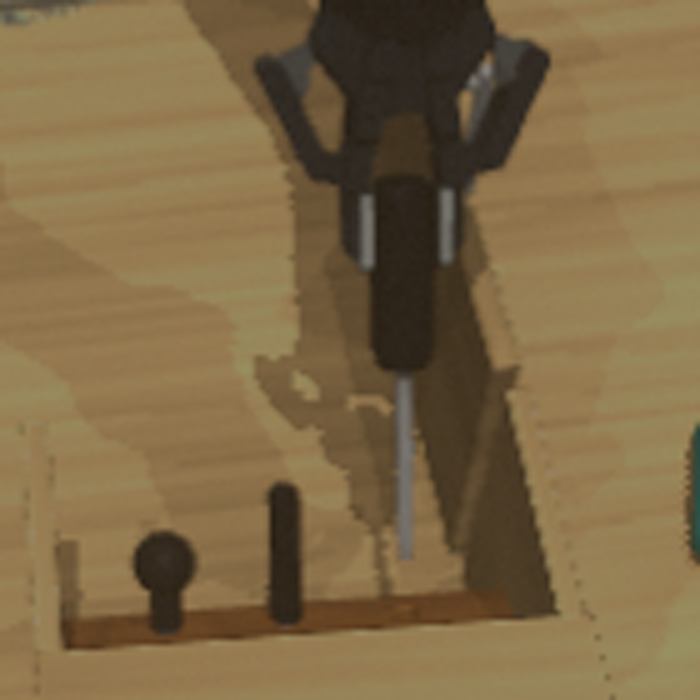

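View pics/top11_c220.png

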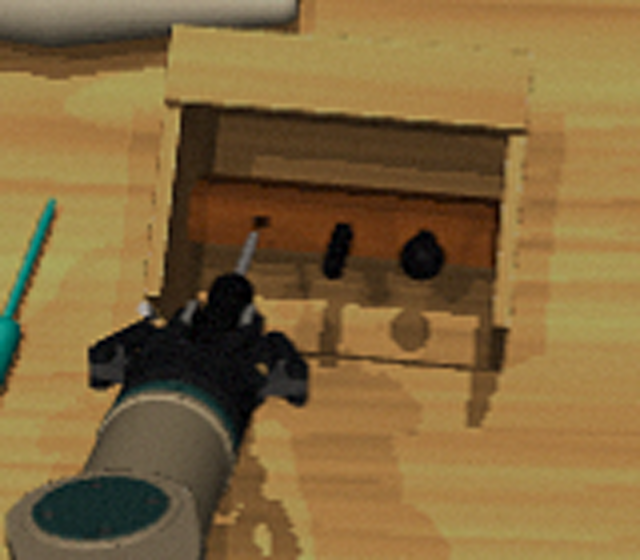

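Run:
```python
from fk import *
p,R=pose(); q0=np.array(ctrl.read_state()["qpos"])
for yaw in (0,-40):
    c,s=np.cos(np.radians(yaw)),np.sin(np.radians(yaw)); z=np.array([c*.057-s*.998,s*.057+c*.998,0])
    Ra=mkR((0,0,-1),(.057,.998,0)); Rb=mkR((0,0,-1),z); q=q0
    for (P,Q) in(((570,130,380),Ra),((479,-265,330),Rb),((479,-265,270),Rb)):
        pp,RR=p,R
        if Q is Ra: p1,R1=p,R
        else: p1,R1=pl,Rl
        w=(R1.inv()*Q).as_rotvec()
        for k in range(1,6):
            q,e1,e2=ik(p1+(np.array(P)-p1)*k/5,R1*Rot.from_rotvec(w*k/5),q)
        pl,Rl=np.array(P,float),Q; print(yaw,P,q.round(2),round(e1,1),round(e2,1))
rows((570,130,380),mkR((0,0,-1),(.057,.998,0)),7,fingers=1)
```

```text
0 (570, 130, 380) [ 0.13  0.46 -0.63  1.47  0.28  1.3   0.98] 0.0 0.0
0 (479, -265, 330) [ 0.83  0.42 -0.56  1.66  0.24  1.13  1.72] 0.0 0.0
0 (479, -265, 270) [ 0.82  0.48 -0.54  1.75  0.29  0.99  1.68] 0.0 0.0
-40 (570, 130, 380) [ 0.13  0.46 -0.63  1.47  0.28  1.3   0.98] 0.0 0.0
-40 (479, -265, 330) [ 0.72  0.4  -0.38  1.66  0.16  1.11  1.11] 0.0 0.0
-40 (479, -265, 270) [ 0.7   0.46 -0.37  1.75  0.19  0.97  1.08] 0.0 0.0
turn deg 32.755075658372846 dist 128.62212324825873
{"dx":-0.022,"dy":-0.011,"dz":-0.002,"wx":-0,"wy":0,"wz":0.78,"fingers":1},{"dx":-0.022,"dy":-0.01,"dz":-0.002,"wx":0,"wy":0,"wz":0.78,"fingers":1},{"dx":-0.023,"dy":-0.007,"dz":-0.001,"wx":0,"wy":0.01,"wz":0.78,"fingers":1},{"dx":-0.024,"dy":-0.006,"dz":-0.002,"wx":0,"wy":-0,"wz":0.78,"fingers":1},{"dx":-0.024,"dy":-0.004,"dz":-0.002,"wx":-0,"wy":0,"wz":0.78,"fingers":1},
{"dx":-0.025,"dy":-0.002,"dz":-0.002,"wx":-0,"wy":0,"wz":0.78,"fingers":1},{"dx":-0.024,"dy":0.001,"dz":-0.002,"wx":0,"wy":0,"wz":0.78,"fingers":1},
```

Emit:
servo_tool([
  {"dx":-0.022,"dy":-0.011,"dz":-0.002,"wx":0,"wy":0,"wz":0.4,"fingers":1},
  {"dx":-0.022,"dy":-0.01,"dz":-0.002,"wx":0,"wy":0,"wz":0.5,"fingers":1},
  {"dx":-0.023,"dy":-0.007,"dz":-0.001,"wx":0,"wy":0,"wz":0.5,"fingers":1},
  {"dx":-0.024,"dy":-0.006,"dz":-0.002,"wx":0,"wy":0,"wz":0.6,"fingers":1},
  {"dx":-0.024,"dy":-0.004,"dz":-0.002,"wx":0,"wy":0,"wz":0.7,"fingers":1},
])

```text
clock: 15.95
eef_pos: [568.4, 130.8, 338.2]
tool_rot: [-1.579, 1.279, -0.068]
force: [0.1, -1.1, -0.8]
width: 29.0
```

Run:
```python
from fk import *
st()
rows((560,125,390),mkR((0,0,-1),(.057,.998,0)),5,fingers=1)
```

```text
{'clock': 15.95, 'qpos': [0.035, 0.323, -0.507, 1.816, 0.405, 0.82, 0.836], 'eef_pos': [568.402, 130.85, 338.236], 'tool_rot': [-1.579, 1.279, -0.068], 'force': [0.149, -1.146, -0.797], 'width': 28.968}
turn deg 16.69447474394547 dist 52.76688316938519
{"dx":-0.014,"dy":-0.002,"dz":-0.002,"wx":-0.01,"wy":-0.01,"wz":0.56,"fingers":1},{"dx":-0.014,"dy":-0.001,"dz":-0.001,"wx":-0,"wy":-0,"wz":0.55,"fingers":1},{"dx":-0.014,"dy":-0,"dz":-0.002,"wx":-0.01,"wy":-0.01,"wz":0.56,"fingers":1},{"dx":-0.014,"dy":0,"dz":-0.002,"wx":-0,"wy":-0,"wz":0.56,"fingers":1},{"dx":-0.014,"dy":0.002,"dz":-0.002,"wx":-0.01,"wy":-0.01,"wz":0.55,"fingers":1},
```

Emit:
servo_tool([
  {"dx":-0.014,"dy":-0.002,"dz":-0.002,"wx":0,"wy":0,"wz":0.56,"fingers":1},
  {"dx":-0.014,"dy":-0.001,"dz":-0.001,"wx":0,"wy":0,"wz":0.55,"fingers":1},
  {"dx":-0.014,"dy":0,"dz":-0.002,"wx":0,"wy":0,"wz":0.56,"fingers":1},
  {"dx":-0.014,"dy":0,"dz":-0.002,"wx":0,"wy":0,"wz":0.56,"fingers":1},
  {"dx":-0.014,"dy":0.002,"dz":-0.002,"wx":0,"wy":0,"wz":0.55,"fingers":1},
])

```text
clock: 16.58
eef_pos: [560.1, 124.3, 389.7]
tool_rot: [-2.881, 1.567, -1.371]
force: [-0.6, -0.3, -0.3]
width: 28.6
```

Run:
```python
from fk import *
st(); 
a=np.radians(-40);z=Rot.from_rotvec([0,0,a]).apply((.057,.998,0))
rows((479,-265,350),mkR((0,0,-1),z),12,fingers=1)
# refine screw
print("screw views", atz("scene",(222,200),90),atz("top",(421.75,219.25),90))
for n in CI:
  for l in("screw",): print(n,[(np.round(d["point"],1).tolist(),round(d["conf"],2)) for d in ctrl.mark_of(l,n)])
snap("12"); crop("top","12",395,195,445,245,10); crop("scene","12",195,185,255,245,10)
```

```text
{'clock': 16.575, 'qpos': [0.086, 0.423, -0.549, 1.484, 0.228, 1.299, 1.023], 'eef_pos': [560.08, 124.318, 389.702], 'tool_rot': [-2.881, 1.567, -1.371], 'force': [-0.61, -0.286, -0.316], 'width': 28.623}
turn deg 39.74776307063901 dist 399.6480264228341
{"dx":0.005,"dy":0.006,"dz":-0.044,"wx":0.55,"wy":-0,"wz":0,"fingers":1},{"dx":0.004,"dy":0.004,"dz":-0.044,"wx":0.55,"wy":-0.01,"wz":0,"fingers":1},{"dx":0.005,"dy":0.001,"dz":-0.044,"wx":0.56,"wy":0,"wz":0.01,"fingers":1},{"dx":0.004,"dy":-0.001,"dz":-0.044,"wx":0.55,"wy":-0,"wz":-0,"fingers":1},{"dx":0.005,"dy":-0.004,"dz":-0.044,"wx":0.55,"wy":-0,"wz":-0,"fingers":1},
{"dx":0.004,"dy":-0.006,"dz":-0.044,"wx":0.55,"wy":-0.01,"wz":0,"fingers":1},{"dx":0.005,"dy":-0.009,"dz":-0.043,"wx":0.55,"wy":0,"wz":0,"fingers":1},{"dx":0.004,"dy":-0.011,"dz":-0.043,"wx":0.56,"wy":-0,"wz":0.01,"fingers":1},{"dx":0.005,"dy":-0.014,"dz":-0.042,"wx":0.55,"wy":-0,"wz":-0,"fingers":1},{"dx":0.004,"dy":-0.016,"dz":-0.041,"wx":0.55,"wy":-0.01,"wz":-0,"fingers":1},
{"dx":0.005,"dy":-0.019,"dz":-0.04,"wx":0.55,"wy":-0,"wz":0,"fingers":1},{"dx":0.004,"dy":-0.021,"dz":-0.039,"wx":0.55,"wy":-0,"wz":0,"fingers":1},
screw views [ 482.16053883 -262.72876229   90.        ] [ 475.87230086 -267.66426634   90.        ]
scene [([199.7, 132.6], 0.75), ([220.1, 197.8], 0.62)]
top [([447.9, 296.6], 0.8), ([419.1, 219.0], 0.58), ([304.5, 147.7], 0.44)]
```

View pics/top12_c395.png

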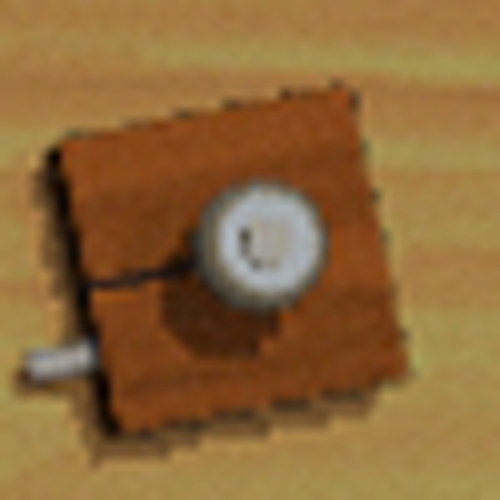

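View pics/scene12_c195.png

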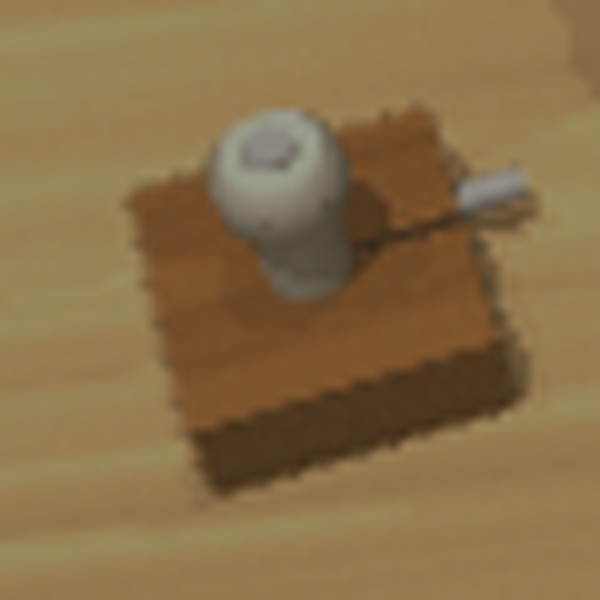

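Emit:
servo_tool([
  {"dx":0.005,"dy":0.006,"dz":-0.044,"wx":0.55,"wy":0,"wz":0,"fingers":1},
  {"dx":0.004,"dy":0.004,"dz":-0.044,"wx":0.55,"wy":0,"wz":0,"fingers":1},
  {"dx":0.005,"dy":0.001,"dz":-0.044,"wx":0.56,"wy":0,"wz":0,"fingers":1},
  {"dx":0.004,"dy":-0.001,"dz":-0.044,"wx":0.55,"wy":0,"wz":0,"fingers":1},
  {"dx":0.005,"dy":-0.004,"dz":-0.044,"wx":0.55,"wy":0,"wz":0,"fingers":1},
])

```text
clock: 17.4
eef_pos: [525.4, -37.7, 372.8]
tool_rot: [-1.978, 1.566, -0.757]
force: [-0.2, 0.3, -1.6]
width: 28.6
```

Emit:
servo_tool([
  {"dx":0.004,"dy":-0.006,"dz":-0.044,"wx":0.55,"wy":0,"wz":0,"fingers":1},
  {"dx":0.005,"dy":-0.009,"dz":-0.043,"wx":0.55,"wy":0,"wz":0,"fingers":1},
  {"dx":0.004,"dy":-0.011,"dz":-0.043,"wx":0.56,"wy":0,"wz":0,"fingers":1},
  {"dx":0.005,"dy":-0.014,"dz":-0.042,"wx":0.55,"wy":0,"wz":0,"fingers":1},
  {"dx":0.004,"dy":-0.016,"dz":-0.041,"wx":0.55,"wy":0,"wz":0,"fingers":1},
])

```text
clock: 18.02
eef_pos: [491.5, -199.7, 356.4]
tool_rot: [-1.731, 1.567, -0.799]
force: [0.1, 0.4, 0.3]
width: 28.8
```

Emit:
servo_tool([
  {"dx":0.005,"dy":-0.019,"dz":-0.04,"wx":0.55,"wy":0,"wz":0,"fingers":1},
  {"dx":0.004,"dy":-0.021,"dz":-0.039,"wx":0.55,"wy":0,"wz":0,"fingers":1},
  {"dx":0,"dy":0,"dz":0,"wx":0,"wy":0,"wz":0,"fingers":1},
  {"dx":0,"dy":0,"dz":0,"wx":0,"wy":0,"wz":0,"fingers":1},
])

```text
clock: 18.52
eef_pos: [479.3, -263.0, 350.0]
tool_rot: [-1.203, 1.568, -0.383]
force: [1.1, -0.3, -0.8]
width: 28.9
```

Run:
```python
from fk import *
st(); print(pose()[1].as_matrix().round(3)); snap("13"); crop("scene","13",160,70,300,230,5); crop("top","13",380,170,500,290,5)
for n in CI: print(n,proj(n,pose()[0]-[0,0,149]), [(np.round(d["point"],1).tolist(),round(d["conf"],2)) for d in ctrl.mark_of("driver_tip",n)])
```

```text
{'clock': 18.525, 'qpos': [0.651, 0.372, -0.288, 1.634, 0.114, 1.149, 1.155], 'eef_pos': [479.329, -262.981, 350.044], 'tool_rot': [-1.203, 1.568, -0.383], 'force': [1.07, -0.293, -0.829], 'width': 28.863}
[[ 0.003 -0.731  0.682]
 [-0.001  0.682  0.731]
 [-1.    -0.003  0.001]]
scene [[212.86260346 172.75226928]] [([209.7, 174.3], 0.75), ([443.0, 265.0], 0.64)]
top [[427.75748481 213.99717374]] [([232.8, 139.6], 0.79), ([429.0, 210.4], 0.45)]
```

View pics/scene13_c160.png

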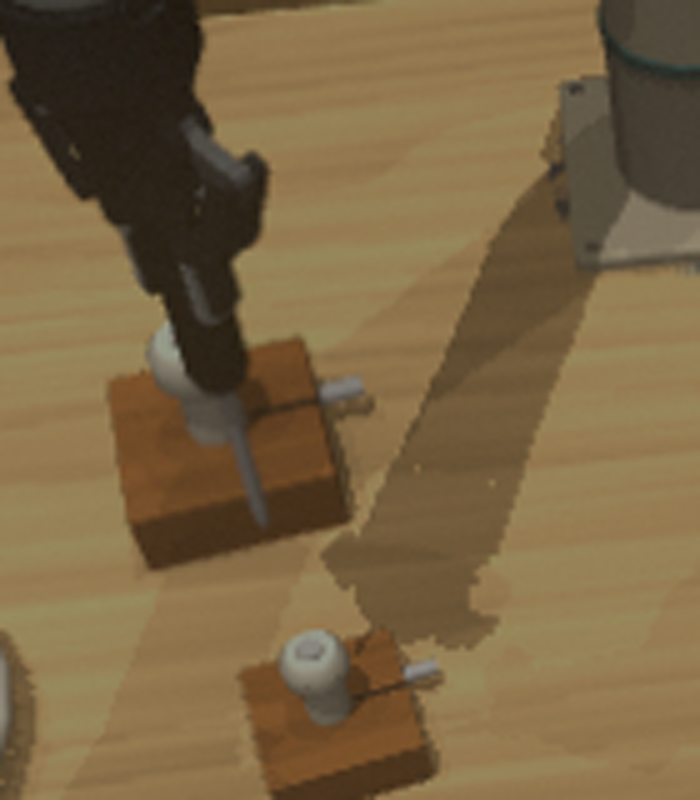

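View pics/top13_c380.png

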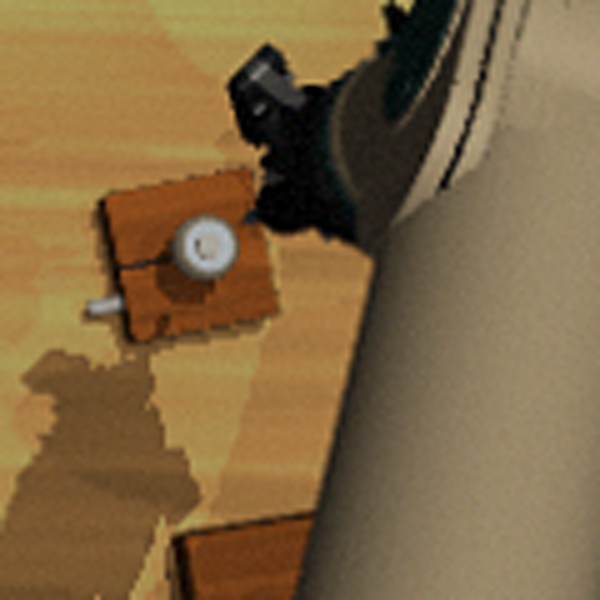

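Run:
```python
from fk import *
p,_=pose()
for n in CI:
    print(n,"origin",proj(n,p-[0,0,49]),"tip",proj(n,p-[0,0,149]))
    if n=="scene": print((proj(n,p-[0,0,49])-[160,70]+.5)*5,(proj(n,p-[0,0,149])-[160,70]+.5)*5)
    else: print((proj(n,p-[0,0,49])-[380,170]+.5)*5,(proj(n,p-[0,0,149])-[380,170]+.5)*5)
crop("scene","13",190,125,230,185,12);crop("top","13",415,195,455,225,15)
```

```text
scene origin [[203.03945529 144.65407103]] tip [[212.73486593 172.75174576]]
[[217.69727646 375.77035516]] [[266.17432965 516.2587288 ]]
top origin [[436.01882441 209.96211122]] tip [[427.82371641 213.99945263]]
[[282.59412205 202.31055608]] [[241.61858206 222.49726316]]
```

View pics/scene13_c190.png

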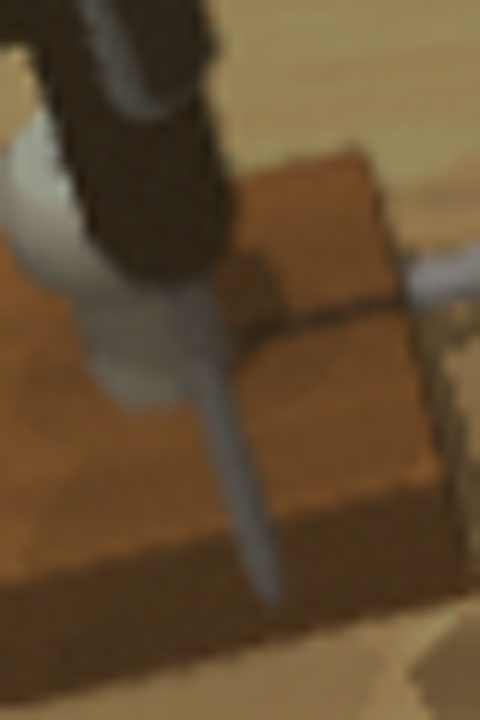

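View pics/top13_c415.png

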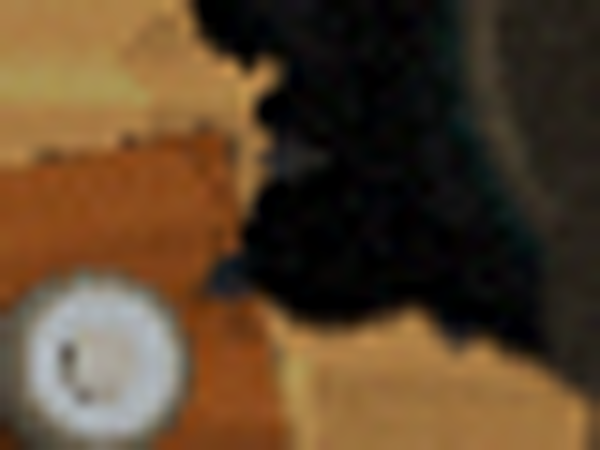

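Run:
```python
from fk import *
p,R=pose()
for y0 in(0,1.5):
 for e in(0,2,3,4,5):
  er=np.radians(e); d=R.apply([np.cos(er),-np.sin(er),0]); g=p+R.apply([-19,y0,0]); o=g+68*d; t=g+168*d
  a=proj("scene",o+10*d)[0];b=proj("scene",t)[0];c=proj("top",t)[0]
  print(y0,e,"slope",((b-a)[0]/(b-a)[1]).round(3),"scene tip",b.round(1),"top tip",c.round(1),"tip world",t.round(1))
print("obs slope .278 scene (212.3,174.7) top (429.7,212.8)")
print(tri((212.3,174.5),(429.7,212.8)), tri((221.3,199.5),(421.1,218.9)))
```

```text
0 0 slope 0.342 scene tip [212.6 172.9] top tip [427.9 213.8] tip world [ 480.4 -263.   201.6]
0 2 slope 0.3 scene tip [211.  174.4] top tip [429.4 212.2] tip world [ 484.7 -267.   201.7]
0 3 slope 0.281 scene tip [210.2 175. ] top tip [430.2 211.4] tip world [ 486.9 -269.   201.8]
0 4 slope 0.261 scene tip [209.3 175.7] top tip [431.  210.6] tip world [ 489. -271.  202.]
0 5 slope 0.242 scene tip [208.5 176.4] top tip [431.7 209.8] tip world [ 491.1 -273.   202.3]
1.5 0 slope 0.34 scene tip [213.1 172.6] top tip [427.5 214.2] tip world [ 479.3 -262.   201.6]
1.5 2 slope 0.299 scene tip [211.4 174. ] top tip [429.  212.6] tip world [ 483.6 -266.   201.7]
1.5 3 slope 0.279 scene tip [210.6 174.7] top tip [429.8 211.8] tip world [ 485.8 -268.   201.8]
1.5 4 slope 0.26 scene tip [209.7 175.4] top tip [430.6 211. ] tip world [ 487.9 -270.   202. ]
1.5 5 slope 0.241 scene tip [208.9 176. ] top tip [431.3 210.2] tip world [ 490.  -272.   202.3]
obs slope .278 scene (212.3,174.7) top (429.7,212.8)
[ 483.31783616 -266.27740643  199.32395332] [ 477.14731221 -265.98018304   86.28597105]
```

Run:
```python
from fk import *
p,R=pose()
R1=R*Rot.from_rotvec([0,0,np.radians(2.7)])
rows(p+np.array([-1,-4.5,-55]),R1,5,fingers=1)
```

```text
turn deg 2.7000000000000015 dist 55.19284373902109
{"dx":0.015,"dy":-0.001,"dz":-0.001,"wx":-0,"wy":0,"wz":0.09,"fingers":1},{"dx":0.014,"dy":-0,"dz":-0.001,"wx":0,"wy":0,"wz":0.09,"fingers":1},{"dx":0.015,"dy":-0.001,"dz":-0.001,"wx":0,"wy":0,"wz":0.09,"fingers":1},{"dx":0.015,"dy":-0.001,"dz":-0.001,"wx":0,"wy":0,"wz":0.09,"fingers":1},{"dx":0.014,"dy":-0.001,"dz":-0.001,"wx":0,"wy":0,"wz":0.09,"fingers":1},
```

Emit:
servo_tool([
  {"dx":0.015,"dy":-0.001,"dz":-0.001,"wx":0,"wy":0,"wz":0.09,"fingers":1},
  {"dx":0.014,"dy":0,"dz":-0.001,"wx":0,"wy":0,"wz":0.09,"fingers":1},
  {"dx":0.015,"dy":-0.001,"dz":-0.001,"wx":0,"wy":0,"wz":0.09,"fingers":1},
  {"dx":0.015,"dy":-0.001,"dz":-0.001,"wx":0,"wy":0,"wz":0.09,"fingers":1},
  {"dx":0.014,"dy":-0.001,"dz":-0.001,"wx":0,"wy":0,"wz":0.09,"fingers":1},
])

```text
clock: 19.35
eef_pos: [478.5, -268.2, 294.7]
tool_rot: [1.547, 1.526, 2.366]
force: [0.3, -0.2, -0.6]
width: 29.0
```

Emit:
servo_tool([
  {"dx":0,"dy":0,"dz":0,"wx":0,"wy":0,"wz":0,"fingers":1},
  {"dx":0,"dy":0,"dz":0,"wx":0,"wy":0,"wz":0,"fingers":1},
])

```text
clock: 19.6
eef_pos: [478.9, -268.1, 295.9]
tool_rot: [1.538, 1.528, 2.357]
force: [-0.2, 0.0, -1.3]
width: 28.7
```

Run:
```python
from fk import *
st(); p,R=pose(); print(R.as_matrix().round(3)); snap("14"); crop("scene","14",190,140,240,210,10); crop("top","14",405,200,455,230,14)
for e in(2,2.7,3.5):
  er=np.radians(e); d=R.apply([np.cos(er),-np.sin(er),0]); g=p+R.apply([-19,1,0]); o=g+68*d; t=g+168*d
  a=proj("scene",o+10*d)[0];b=proj("scene",t)[0];print(e,"slope",((b-a)[0]/(b-a)[1]).round(3),b.round(1),proj("top",t).round(1),t.round(1))
```

```text
{'clock': 19.6, 'qpos': [0.658, 0.446, -0.283, 1.674, 0.118, 1.08, 1.16], 'eef_pos': [478.858, -268.08, 295.901], 'tool_rot': [1.538, 1.528, 2.357], 'force': [-0.25, 0.04, -1.272], 'width': 28.669}
[[-0.031 -0.73   0.683]
 [ 0.03   0.682  0.731]
 [-0.999  0.043  0.001]]
2 slope 0.364 [215.9 185.9] [[425.3 216.7]] [ 477.9 -266.9  146.9]
2.7 slope 0.349 [215.4 186.4] [[425.8 216.2]] [ 479.4 -268.3  146.9]
3.5 slope 0.331 [214.8 187. ] [[426.4 215.6]] [ 481.1 -269.9  147. ]
```

View pics/scene14_c190.png

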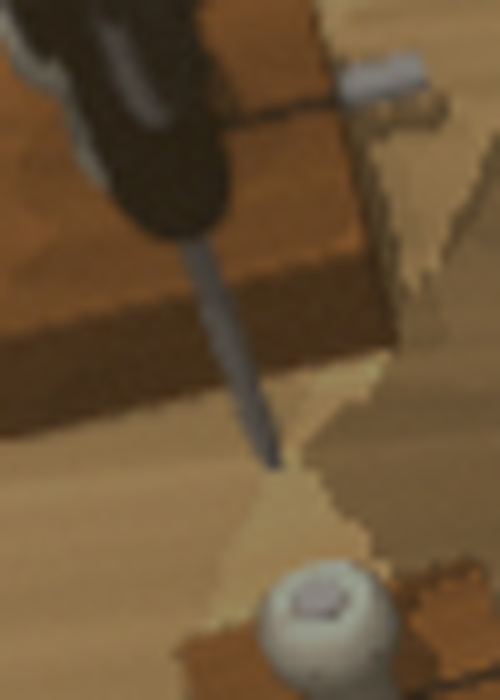

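View pics/top14_c405.png

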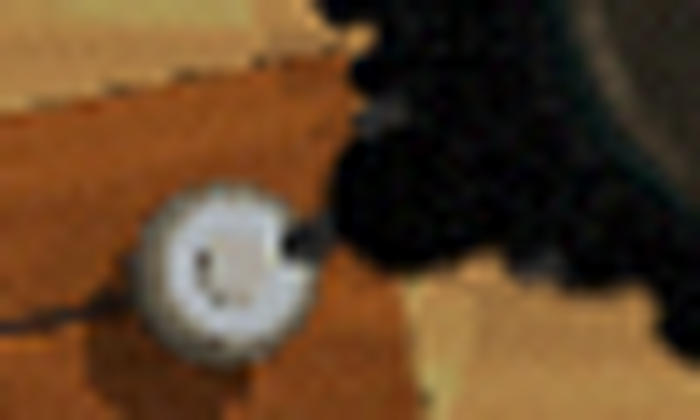

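Run:
```python
from fk import *
t=tri((217,186),(425.6,216.5)); print(t)
s=tri((221.4,199.4),(421.2,218.7)); print(s, "rel",t-s)
a=proj("scene",t+[0,0,90])[0];b=proj("scene",t)[0]; print("vert slope",(b-a)[0]/(b-a)[1])
# predicted tip px if tip exactly above screw at same height
q=s+[0,0,t[2]-s[2]]; print(proj("scene",q),proj("top",q))
# shaft centre line in the scene image
im=cv2.imread("pics/scene14.png").astype(int)
pts=[]
for v in range(167,185):
    row=im[v,200:226].astype(float)
    sat=row.max(1)-row.min(1)   # steel grey: low saturation
    w=np.clip(30-sat,0,None); 
    if w.sum()>0: pts.append((v,200+(w*np.arange(26)).sum()/w.sum(),w.sum())); print(v,pts[-1][1:],sat.astype(int).tolist())
```

```text
[ 478.38160839 -265.80841719  146.96737996]
[ 477.62091882 -265.77882896   87.31344961] rel [ 7.60689566e-01 -2.95882289e-02  5.96539304e+01]
vert slope 0.3498151947019407
[[216.33030489 185.78991121]] [[424.93912847 216.79520665]]
167 (np.float64(210.16216216216216), np.float64(37.0)) [66, 66, 68, 69, 66, 65, 67, 67, 51, 23, 13, 17, 55, 71, 62, 61, 57, 58, 51, 47, 45, 47, 44, 46, 45, 43]
168 (np.float64(210.5151515151515), np.float64(33.0)) [67, 68, 70, 70, 70, 70, 71, 72, 66, 33, 14, 13, 35, 52, 51, 45, 46, 43, 46, 43, 43, 45, 42, 44, 45, 42]
169 (np.float64(211.0), np.float64(43.0)) [70, 71, 70, 72, 72, 67, 61, 59, 58, 36, 17, 13, 17, 34, 44, 41, 43, 45, 44, 45, 45, 43, 44, 43, 45, 44]
170 (np.float64(211.1086956521739), np.float64(46.0)) [72, 67, 60, 56, 59, 54, 48, 43, 45, 37, 17, 14, 14, 29, 41, 47, 45, 44, 44, 44, 45, 42, 43, 42, 43, 43]
171 (np.float64(211.28846153846155), np.float64(52.0)) [56, 52, 48, 44, 45, 46, 42, 44, 45, 40, 17, 13, 14, 24, 39, 43, 43, 45, 45, 45, 44, 42, 44, 42, 44, 44]
172 (np.float64(211.8), np.float64(50.0)) [46, 44, 44, 43, 46, 41, 44, 42, 43, 46, 
[... 1235 characters left out ...]
1, 64, 64, 42, 19, 13, 26, 59, 64, 64, 66, 69, 69, 68, 59, 58]
181 (np.float64(215.02380952380952), np.float64(42.0)) [49, 47, 52, 56, 58, 57, 60, 63, 64, 63, 65, 64, 64, 48, 18, 13, 17, 49, 61, 64, 69, 69, 71, 60, 52, 52]
182 (np.float64(215.3783783783784), np.float64(37.0)) [58, 59, 62, 65, 63, 63, 63, 64, 65, 64, 64, 65, 65, 60, 27, 13, 13, 36, 61, 68, 69, 68, 60, 53, 53, 52]
183 (np.float64(215.6969696969697), np.float64(33.0)) [64, 65, 65, 65, 65, 65, 65, 65, 64, 64, 63, 65, 65, 64, 44, 17, 13, 27, 61, 69, 69, 60, 53, 53, 53, 51]
184 (np.float64(216.28571428571428), np.float64(35.0)) [65, 65, 66, 65, 65, 65, 63, 65, 65, 64, 67, 66, 65, 65, 62, 27, 11, 17, 64, 71, 61, 55, 55, 53, 55, 54]
```

Emit:
servo_tool([
  {"dx":0.01,"dy":0,"dz":0,"wx":0,"wy":0,"wz":0,"fingers":1},
  {"dx":0.01,"dy":0,"dz":-0.001,"wx":0,"wy":0,"wz":0,"fingers":1},
  {"dx":0.01,"dy":0,"dz":0,"wx":0,"wy":0,"wz":0,"fingers":1},
  {"dx":0.008,"dy":0,"dz":0,"wx":0,"wy":0,"wz":0,"fingers":1},
  {"dx":0,"dy":0,"dz":0,"wx":0,"wy":0,"wz":0,"fingers":1},
])

```text
clock: 20.32
eef_pos: [476.9, -267.6, 266.6]
tool_rot: [1.551, 1.526, 2.37]
force: [-0.4, -0.3, -0.9]
width: 28.9
```

Emit:
servo_tool([
  {"dx":0,"dy":0,"dz":0,"wx":0,"wy":0,"wz":0,"fingers":1},
  {"dx":0,"dy":0,"dz":0,"wx":0,"wy":0,"wz":0,"fingers":1},
])

```text
clock: 20.58
eef_pos: [477.5, -267.8, 267.5]
tool_rot: [1.539, 1.528, 2.358]
force: [-0.1, 0.3, 0.1]
width: 29.0
```

Run:
```python
from fk import *
st(); p,R=pose(); print(R.as_matrix().round(3)); snap("15"); crop("scene","15",190,150,240,220,10); crop("top","15",405,200,455,230,14)
er=np.radians(2.7); d=R.apply([np.cos(er),-np.sin(er),0]); print(d, p+R.apply([-19,1,0])+168*d)
```

```text
{'clock': 20.575, 'qpos': [0.655, 0.472, -0.278, 1.717, 0.129, 1.012, 1.151], 'eef_pos': [477.46, -267.821, 267.516], 'tool_rot': [1.539, 1.528, 2.358], 'force': [-0.111, 0.28, 0.058], 'width': 29.042}
[[-0.03  -0.73   0.683]
 [ 0.03   0.682  0.73 ]
 [-0.999  0.043  0.001]]
[ 0.00400526 -0.00190293 -0.99999017] [ 477.98040367 -268.03308257  118.5430772 ]
```

View pics/scene15_c190.png

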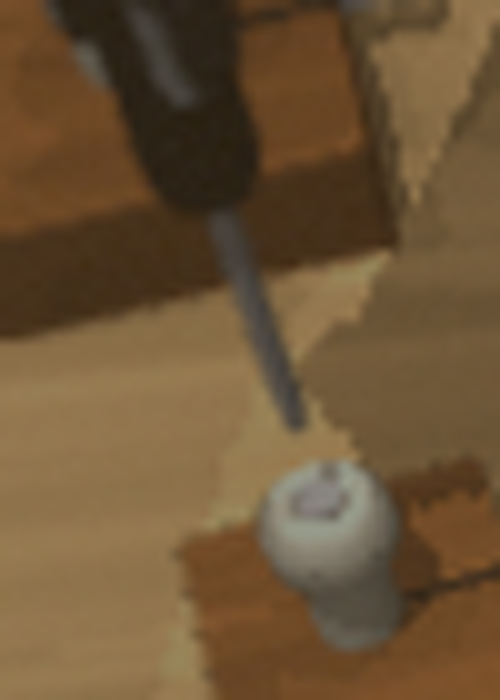

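View pics/top15_c405.png

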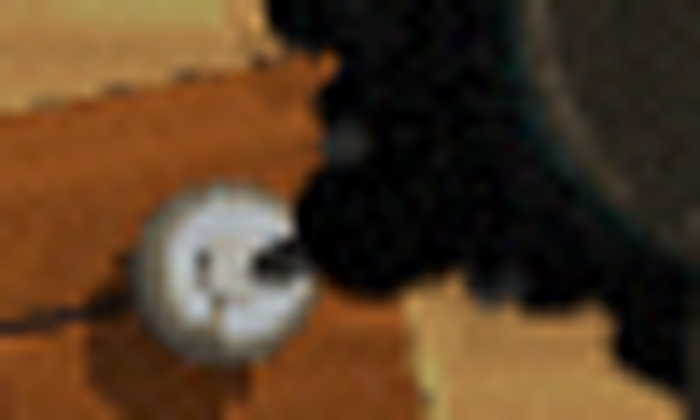

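View pics/scene15.png

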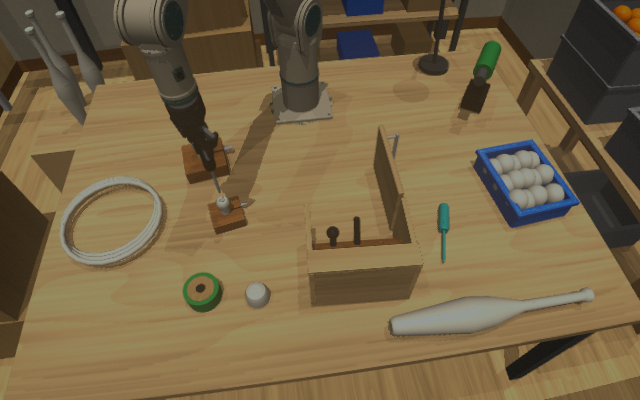

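Run:
```python
from fk import *
t=tri((219.4,192.2),(423.5,218.0)); print(t)
s=tri((221.4,199.3),(421.3,218.8)); print(s, "rel",t-s)
q=s+[0,0,30];print("ideal tip px",proj("scene",q),proj("top",q))
im=cv2.imread("pics/scene15.png").astype(int);P=[]
for v in range(174,191):
    row=im[v,205:226].astype(float); sat=row.max(1)-row.min(1); w=np.clip(30-sat,0,None)
    if w.sum()>10:P.append((v,205+(w*np.arange(21)).sum()/w.sum()))
P=np.array(P);print(np.polyfit(P[:,0],P[:,1],1), P[-1])
a=proj("scene",t+[0,0,75])[0];b=proj("scene",t)[0];print("vert slope",(b-a)[0]/(b-a)[1])
# knob silhouettes as check of knob centre
```

```text
[ 476.81050537 -265.55494552  118.40570887]
[ 477.32468868 -265.90982351   87.40015841] rel [-0.51418331  0.35487799 31.00555046]
ideal tip px [[218.70507194 192.60934964]] [[422.95337391 217.87028639]]
[  0.37131543 148.08944763] [190.         218.58064516]
vert slope 0.34982023737247964
```

Run:
```python
from fk import *
st(); print(np.abs(ctrl.read_state()["qd"]).max()); print(ctrl.finish_job())
```

```text
{'clock': 20.675, 'qpos': [0.655, 0.472, -0.278, 1.717, 0.129, 1.012, 1.151], 'eef_pos': [477.413, -267.787, 267.48], 'tool_rot': [1.539, 1.528, 2.358], 'force': [0.474, -0.473, -0.803], 'width': 28.87}
0.002935501019406978
the job is handed in; nothing more can be done
None
```

The job is handed in, at about 20.7 s on the clock. I swung the cupboard door open by its handle to roughly a right angle. Then I drew the screwdriver out along its slant, turned it upright and held it over the screw of the smaller (90 mm) jig.

- **Tip position:** in the two camera views the tip is within about 1 mm sideways of the screw. It is 31 mm above the screw by the images, or about 28.5 mm by the arm's own pose, so the two disagree by a couple of mm. The arm's pose also puts the tip about 2 mm off sideways.
- **Upright:** the driver had sagged in its socket and sat about 2.7° off in the gripper, so I tilted the tool to make up for it. The last check in the scene view still showed about 1° of lean, while the check before it read about 0.3°. I did not measure tilt in the other direction.
- **Holding still:** when I handed in, the gripper read 29 mm on the handle, the arm was still and the force on the tool was under 1.5 N.
- **The rest:** in the last picture the door stands open, and the awl, scriber, green roll and end cap look to be where they were. The highest force reported while moving was about 20 N, during the door swing.

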